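# Pin the mitten forms into the drying stand

## Robot

A 6-joint arm with a two-finger parallel gripper is mounted at the origin on the work surface. World frame = base frame: x ahead of the robot, y to its left, z up, the work surface at z = 0. Lengths are in m, angles in rad, forces in N, time in s.
With the tool pointing down it reaches from about 0.375 to 0.925 m from the base axis. Payload 5.7 kg.
Tool frame: the origin (TCP) lies on the front face of the gripper's body, between the roots of the fingers; the fingertips stand 80 mm ahead of it and the grasp point (between the pads) lies 61 mm ahead of it (robot.grasp_offset is the distance from the TCP to the grasp point, in m); z points along the fingers, y is the line along which they close (so a half turn about z gives the same grasp; the last joint's range is limited). The gripper opens to 88 mm and grips with 3 to 60 N. Pads are 20 mm wide; open, the fingers measure 115 mm over their backs; the gripper's body (75 mm by 178 mm) begins 61 mm behind the grasp point.
Start: joints at [0.991, 0.359, 1.51, -0, 1.272, -0.115], TCP at [0.269, 0.536, 0.303] pointing down, gripper open.
Joint ranges: [-2.97, 2.97], [-1.01, 2.36], [0.21, 2.38], [-0.96, 4.11], [0.2, 2.71], [-2.98, 2.98]. Speed limits (rad/s): [2.39, 2.39, 3.14, 3.14, 3.14, 3.14].

## Interface

Orientations are given as a 3x3 rotation matrix whose columns are the frame's x, y, z axes.
In Python, from bench import robot gives the robot as it stands.
- The arm moves only by the tool send_rows, never from a script. Its argument "motion" is a list of rows, each an object of numbers: "fingers": the gripper command: -1 is shut, 1 is fully open, values between are in proportion; "x", "y", "z": the shift along the world's x, y, z in mm; "spin": the turn about the world's z in rad. In form: [{"fingers": .., "x": .., "y": .., "z": .., "spin": ..}, ...]. A call has 1 to 5 rows; each row shifts and turns the commanded pose from where the row before left it; what a row does not reach is not made up. A row lasts 1/12 s, in which the tool goes at most 41.7 mm and 7.16 degrees, less where a joint would pass 70% of its speed; a pose out of reach is approached as far as the arm can. A call with a gripper value outside its range is refused whole. The fingers move at their own pace and stop on an object; "grip_force" is the grip in N (left out, the last holds). Time passes only in rows, so rows that do not move let the fingers close. It gives the time, the measured TCP pose, the force, the opening and the grip force at its end, in the units of the state.
- robot.observe(): the state, without advancing time (a new reading comes with each control period).
- robot.get_image(name): name is "side" or "top"; returns the picture (420x560x3 uint8, red, green, blue); there is no depth.
- robot.camera_params(name): a dict with "camera_matrix" (3x3 intrinsics, pixels), "xyz" and "orientation" of the camera in the world. Camera axes: x right, y down, z forward; pixel columns grow to the right and rows downward; lengths in m; the calibration is good to about 2 mm. A picture is of the moment at which its call begins. camera_params takes no time and is no camera call.
- robot.close_job(): hands the job in; it is judged then, once.
Trained networks look in the newest picture that a camera, given by its name, has taken for a name from the list of things; names that differ only in an ending like _2 or _b are one class to them, and where a whole thing is asked for, a point or a joint stands for the part that bears it (a point fixed in the world has none). Each returns a list of dicts, best first, with "score" (0 to 1); they miss things now and then, are a little off and sometimes report something else, mostly with a low value. They report only what shows in the picture. A call takes as long as a camera call. They do not tell look-alikes from the thing itself.
- robot.cut_out(thing, camera): "mask" (420x560 bool, what is visible of it) and "bbox" ([left, top, right, bottom] in pixels, round what is visible of it).
The state is a dict: "t": time; "qpos": joint angles; "qd": joint speeds; "tau": joint torques, N m; "tool_pos": TCP position; "orientation": TCP orientation; "force": force on the tool from outside, world axes, zero at the start; "torque": the same for the moment, N m; "opening": finger opening in m; "gripper_force": force on a finger pad.
Only numpy, scipy, OpenCV 4.12 (cv2) and the standard library are available. Lean on these libraries where they do the work, as an engineer would, in place of code of your own. Each camera call takes 0.05 s, during which the arm holds its last target. There are 200 camera calls.

## Task

Stand one birch mitten form in each of the two bays of the drying stand, upright, with its bore in line with the holes in the stand's ears. When both are in, push the locking pin, from whichever end of the stand is free, right through all three ears and both forms until its collar is up against the outer ear, and let go. Leave everything else on the table where it is.

Things in the scene. Friction and masses are not known exactly. Their poses are not given: they have to be found in the camera images.
- stand: fixed dark-wood drying stand; origin at the centre of its underside, on the table. Base 100 (own x) by 86 (own y) by 20 high. Three upright ears, 10 thick (y), 44 wide (x), top 70 above the table, at own y = -38, 0, +38, each with a 12 hole along y; the holes are in one line at own x = 0, 54 above the table. Between the ears: two bays, 28 wide along y, open to top, front and back
- stand_left (a point): centre of the hole mouth on the outer face of the ear at +y of the stand (own y = +43, 54 above the table); axes as the stand's
- stand_right (a point): the same at the other end (own y = -43)
- bay_left (a point): middle of the bay at the stand's own y = +19, on the line of the holes, 54 above the table, 34 above the base; axes as the stand's. In each bay two round beads along y at x = +-29 stand 3.5 above the base: a form fits between them with 2.5 to spare each side and, standing on the base, has its bore at hole height
- bay_right (a point): the same for the other bay (own y = -19)
- form_a_mid (a point): first birch mitten form: upright board with arched top standing on its flat foot, 46 wide (own x), 20 thick (own y), 96 high; sides straight and parallel up to 73 above the foot. A 14 bore runs through the thickness along own y. 70 g; the two are alike. This point: its centre, 48 above the foot; z up
- form_b_mid (a point): second birch mitten form: upright board with arched top standing on its flat foot, 46 wide (own x), 20 thick (own y), 96 high; sides straight and parallel up to 73 above the foot. A 14 bore runs through the thickness along own y. 70 g; the two are alike. This point: its centre, 48 above the foot; z up
- form_a_bore (a point): middle of the first form's bore, 34 above its foot, on its centre line; axes as the form's, y along the bore
- form_b_bore (a point): middle of the second form's bore, 34 above its foot; axes as the form's, y along the bore
- pin_grip (a point): locking pin, 180 g, metal, lying on the flat of its steel grip block, 36 long (own x), 16 wide (y), 36 high (z); this point is the block's centre, 18 above the table. Own x points from block to tip along the pin's axis; the light shank hangs free over the table. Centre of mass about 7 from the block's centre: grip it by the block, across the 16 width
- pin_collar (a point): centre of the far face of the pin's collar (x = +41 from the block's centre, on the axis; diameter 22, 5 thick; a 9 neck joins it to the block). This face ends against the outer ear
- pin_tip (a point): tip of the pin's 9 shank (x = +139 from the block's centre, on the axis), the last 10 tapering to 3.6. 98 of shank beyond the collar pass through the stand's 86 and stick out 12
- dispenser: bystander: stainless pump dispenser bottle, pump down, diameter 64, 144 high, 220 g, its spout reaching 46 from its axis near the top. It stands about 150 from the stand's centre off one end, so the pin cannot come in from that end. Origin at the centre of its underside
- dish: bystander: white ceramic ring dish, diameter 76, 18 high, about 150 from the stand's centre off the other end; the pin can pass over it. Origin at the centre of its underside
- stopper: bystander: green glass bottle stopper standing on its head, diameter 36, 48 high; origin at the centre of its underside
- round_a: bystander: flat birch craft round, diameter 60, 10 thick, no bore; origin at the centre of its underside
- round_b: bystander: second birch craft round, the same
- clip: bystander: grey plastic spring clip lying flat, 66 by 18 by 18; origin at the centre of its underside
- tin: bystander: steel wax tin, diameter 56, 28 high; origin at the centre of its underside. The tin and the two forms change places among three spots
Things that resemble listed ones, but are neither listed nor needed, are in the scene too. What is shaped like the stand but pink, turquoise or yellow is not meant.

How it is judged:
By the outcome, as a careful person would: the job done as asked, in the order asked, and still so for the second after the job is handed in, with the robot touching nothing.
It also fails if it takes over 72 s, if anything falls off the work surface, if the arm or the gripper's body presses on something with over 40 N, if the wrist force passes 120 N, or if a joint passes its speed limit or range.

## Working session

There is one attempt and no reset: what is moved stays moved. The work goes in short steps, Python scripts to look and compute and a tool call to move; the robot and the scene stay as the last step left them, time stands still between calls to the robot, and variables do not carry over. Pictures are saved under pics/ and viewed, at most 10 in all, crops included, and the job is handed in when it is done.

Besides the shell and the picture viewer there is one more tool, called after ">>>" by a JSON object that holds its "name" and its "arguments", one argument or row to a line. send_rows: Moves the arm, as the interface text tells. Its arguments: {"type":"object","properties":{"motion":{"type":"array"},"grip_force":{"type":"number"}},"required":["motion"]}

```bash
mkdir -p pics; cat > h.py <<'E'
import numpy as np, cv2
from bench import robot
def cam(n):
    p=robot.camera_params(n); return np.array(p["camera_matrix"]),np.array(p["xyz"]),np.array(p["orientation"]).reshape(3,3)
def ray(n,uv,z):
    K,c,R=cam(n); d=R@np.linalg.solve(K,[uv[0],uv[1],1.]); return c+d*(z-c[2])/d[2]
def proj(n,P):
    K,c,R=cam(n); q=(np.atleast_2d(P)-c)@R@K.T; return q[:,:2]/q[:,2:]
E
python3 - <<'E'
from h import *
for n in("side","top"):
    im=robot.get_image(n); cv2.imwrite(f"pics/{n}0.png",im[:,:,::-1])
    K,c,R=cam(n); print(n,K.round(1).tolist(),c.round(3),R.round(3).tolist())
for t in["stand","form_a_mid","pin_grip","dispenser","dish","tin","stopper","clip","round_a"]:
    for n in("side","top"):
        for d in robot.cut_out(t,n): print(t,n,round(d["score"],2),d["bbox"],int(d["mask"].sum()))
s=robot.observe();print(s["t"],s["tool_pos"],s["orientation"],s["opening"])
E
```

```text
side [[526.5, 0.0, 279.5], [0.0, 526.5, 209.0], [0.0, 0.0, 1.0]] [-0.046 -0.898  0.793] [[0.842, -0.304, 0.446], [-0.539, -0.481, 0.691], [0.004, -0.822, -0.569]]
top [[447.8, 0.0, 281.1], [0.0, 447.8, 207.5], [0.0, 0.0, 1.0]] [0.283 0.003 1.293] [[-0.005, -0.981, 0.195], [-1.0, 0.006, 0.003], [-0.004, -0.195, -0.981]]
stand side 0.9 [281.3, 189.8, 332.9, 237.8] 1398
stand side 0.88 [189.2, 126.3, 226.3, 161.7] 732
stand side 0.78 [151.0, 189.8, 198.8, 238.4] 1363
stand side 0.73 [214.3, 278.1, 276.2, 340.8] 2288
stand top 0.75 [215.5, 264.3, 252.9, 304.4] 1182
stand top 0.72 [115.3, 188.5, 148.9, 224.3] 1157
stand top 0.58 [347.1, 268.7, 386.7, 311.5] 1203
stand top 0.2 [270.3, 226.6, 291.4, 246.5] 287
form_a_mid side 0.73 [230.2, 132.4, 248.2, 166.5] 491
form_a_mid top 0.79 [156.1, 174.9, 173.8, 193.3] 277
form_a_mid top 0.34 [228.0, 222.1, 234.6, 246.8] 125
pin_grip side 0.91 [344.4, 279.9, 388.9, 329.8] 481
dispenser side 0.67 [268.0, 145.2, 298.1, 201.6] 1164
dispenser top 0.92 [224.7, 152.9, 251.4, 191.2] 581
dish side 0.92 [328.4, 241.4, 358.9, 261.7] 486
dish side 0.21 [185.1
[... 272 characters left out ...]
top 0.63 [333.7, 232.1, 345.8, 238.4] 115
stopper top 0.52 [223.4, 155.6, 249.0, 190.4] 589
stopper top 0.36 [280.8, 173.6, 311.5, 208.2] 1005
clip side 0.54 [215.7, 194.7, 236.3, 212.6] 196
clip side 0.48 [331.7, 194.4, 349.8, 205.5] 231
clip top 0.44 [228.8, 222.9, 234.4, 247.8] 145
round_a side 0.79 [406.6, 262.5, 437.6, 283.9] 456
round_a side 0.76 [329.7, 193.9, 352.2, 207.1] 290
round_a top 0.81 [381.8, 142.4, 402.2, 162.6] 332
round_a top 0.74 [271.9, 133.9, 291.0, 156.3] 314
1.0 [0.26892021 0.53634556 0.30263021] [[-8.93912848e-01  4.48240802e-01 -6.04529446e-05]
 [ 4.48240805e-01  8.93912846e-01 -6.79909024e-05]
 [ 2.35633671e-05 -8.78754177e-05 -9.99999996e-01]] 0.08795578187882196
```

View pics/top0.png

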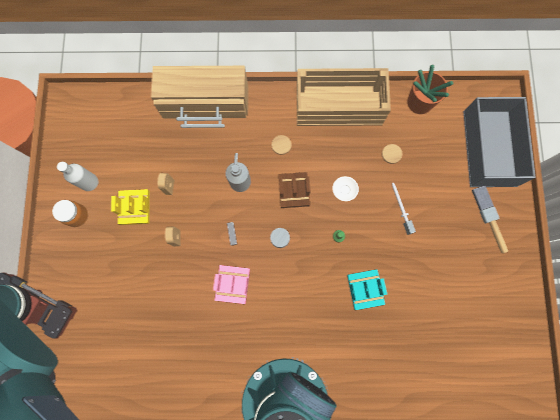

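View pics/side0.png

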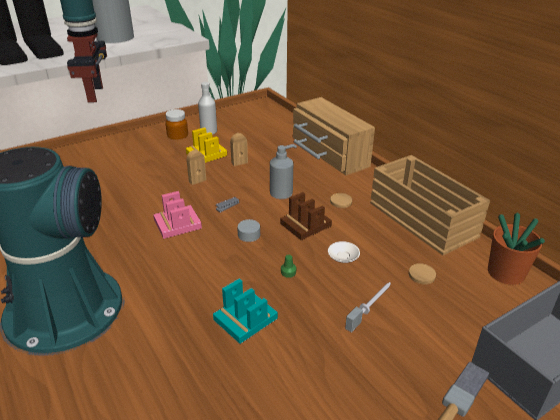

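The top view shows four stand-shaped things: yellow (131,207), pink (232,285), turquoise (367,290) and dark wood (294,190). Only the dark one fits the description. The dispenser (238,177) is off its left (+y) end and the dish (345,188) is off its right end, so the pin comes in from the dish side. The two bored birch forms are at (165,184) and (172,236) in the top view, (239,149) and (196,167) in the side view. The rounds at (282,145) and (392,153) are flat. The pin's block is at (409,227) with its tip at (395,185). The brush at (490,215) is not the pin.

```bash
python3 - <<'E'
from h import *
t=cv2.imread("pics/top0.png");s=cv2.imread("pics/side0.png")
def tile(im,c,w=50):
    x,y=c[0]-w//2,c[1]-w//2
    return cv2.resize(im[y:y+w,x:x+w],(200,200),interpolation=cv2.INTER_CUBIC)
a=np.hstack([tile(t,c) for c in[(294,190),(165,184),(172,236),(403,208)]])
b=np.hstack([tile(s,c) for c in[(306,214),(239,150),(196,167),(368,306)]])
cv2.imwrite("pics/m.png",np.vstack([a,b]))
E
```

```text
(no output)
```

View pics/m.png

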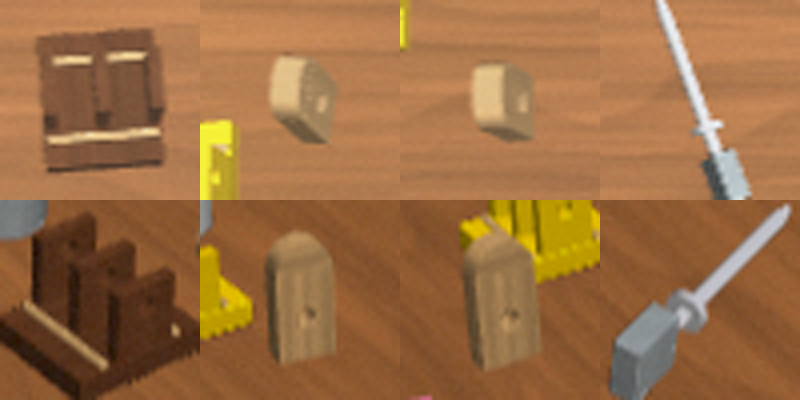

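The crops confirm the dark stand (with light beads), two bored forms, and the pin with its block and collar. Next I'll fit the models to their silhouettes in both cameras.

```bash
cat > fit.py <<'E'
from h import *
from scipy.optimize import minimize
S=6
def box(x,y,z): return np.array([[a,b,c] for a in x for b in y for c in z])*1e-3
def disc(x0,x1,r,n=16,c=18):  # along own x
    t=np.linspace(0,2*np.pi,n,endpoint=False)
    return np.array([[x,r*np.cos(a),c+r*np.sin(a)] for x in(x0,x1) for a in t])*1e-3
STAND=[box((-50,50),(-43,43),(0,20))]+[box((-22,22),(y-5,y+5),(20,70)) for y in(-38,0,38)]
t=np.linspace(0,np.pi,15)
FORM=[np.array([[x,y,z] for y in(-10,10) for x,z in [(-23,0),(23,0)]+[(23*np.cos(a),73+23*np.sin(a)) for a in t]])*1e-3]
PIN=[box((-18,18),(-8,8),(0,36)),disc(18,36,4.5),disc(36,41,11),disc(41,129,4.5),disc(129,139,1.8)]
PIN[4]=np.vstack([disc(129,129.01,4.5),disc(139,139.01,1.8)])
def world(P,p,z0=0):
    c,s=np.cos(p[2]),np.sin(p[2]); return P@np.array([[c,-s,0],[s,c,0],[0,0,1]]).T+[p[0],p[1],z0]
def render(parts,p,n,win,z0=0):
    x,y,w,h=win; m=np.zeros((h*S,w*S),np.uint8)
    for P in parts:
        q=((proj(n,world(P,p,z0))-[x,y]+.5)*S-.5)
        cv2.fillConvexPoly(m,cv2.convexHull((q*16).round().astype(np.int32)),255,shift=4)
    return cv2.GaussianBlur(m,(0,0),S/2)/255.
def grab(im,win,init):
    x,y,w,h=win; c=cv2.resize(im[y:y+h,x:x+w],None,fx=S,fy=S,interpolation=cv2.INTER_CUBIC)
    m0=(init>.5).astype(np.uint8); k=np.ones((3*S,3*S),np.uint8)
    m=np.where(cv2.erode(m0,k[:2*S,:2*S])>0,1,np.where(cv2.dilate(m0,np.ones((5*S,5*S)))>0,np.where(m0>0,3,2),0)).astype(np.uint8)
    cv2.grabCut(c,m,None,np.zeros((1,65)),np.zeros((1,65)),4,cv2.GC_INIT_WITH_MASK)
    return c,cv2.GaussianBlur(((m&1)*255).astype(np.uint8),(0,0),S/2)/255.
def fit(parts,p0,ims,z0=0,pad=10,it=2,joint=True,masks=None):
    p=np.array(p0,float)
    for _ in range(it):
        D={}
        for n in ims:
            q=proj(n,world(np.vstack(parts),p,z0)); a=np.maximum(np.floor(q.min(0))-pad,0).astype(int); b=np.ceil(q.max(0)).astype(int)+pad
            win=(a[0],a[1],b[0]-a[0],b[1]-a[1]); D[n]=(win,)+grab(ims[n],win,render(parts,p,n,win,z0))
        def cost(v,ns): return sum(((render(parts,v,n,D[n][0],z0)-D[n][2])**2).sum()/D[n][2].sum() for n in ns)
        go=lambda ns,p:minimize(cost,p,args=(ns,),method="Nelder-Mead",options=dict(initial_simplex=p+np.array([[0,0,0],[.006,0,0],[0,.006,0],[0,0,.1]]),xatol=1e-5,fatol=1e-6))
        r=go(list(ims),p); p=r.x
    each={n:(go([n],p).x,) for n in ims}
    vis=[]
    for n in ims:
        win,c,m=D[n]; c=c.copy(); 
        for mm,col in((m,(0,255,0)),(render(parts,p,n,win,z0),(255,0,255))):
            cv2.drawContours(c,cv2.findContours((mm>.5).astype(np.uint8),0,2)[0],-1,col,1)
        vis.append(c)
    return p,r.fun,each,vis
E
cat > f1.py <<'E'
from fit import *
ims={n:cv2.imread(f"pics/{n}0.png") for n in("top","side")}
g=lambda u,z:ray("top",u,z)
pb,pt=g((409,227),.018),g((395,185),.018); yaw=np.arctan2(*(pt-pb)[1::-1])
print("pin len",np.linalg.norm(pt-pb),pb)
sc=g((294,190),.02); out=[]
for nm,M,p0s in[("stand",STAND,[[sc[0],sc[1],0.05]]),("pin",PIN,[[pb[0],pb[1],yaw]]),
  ("f1",FORM,[[*ray("side",(237,162),0)[:2],a] for a in(0,.6,1.2,1.8,2.4)]),
  ("f2",FORM,[[*ray("side",(197,182),0)[:2],a] for a in(0,.6,1.2,1.8,2.4)])]:
    R=[fit(M,p,ims) for p in p0s]; r=min(R,key=lambda r:r[1])
    print(nm,r[0].round(4),round(r[1],3),{n:v[0].round(4) for n,v in r[2].items()}); out.append(r)
rows=[]
cv=np.zeros((600,800,3),np.uint8)
for i,r in enumerate(out):
    for j,c in enumerate(r[3]):
        k=min(200/c.shape[1],300/c.shape[0]); c=cv2.resize(c,None,fx=k,fy=k); cv[j*300:j*300+c.shape[0],i*200:i*200+c.shape[1]]=c
cv2.imwrite("pics/fit1.png",cv)
E
time python3 f1.py
```

```text
pin len 0.12893656282931118 [ 0.47708937 -0.3606372   0.018     ]
stand [ 0.5908 -0.0296  0.0598] 0.011 {'top': array([ 0.5907, -0.0298,  0.0666]), 'side': array([ 0.5919, -0.0287,  0.0661])}Traceback (most recent call last):
  File "f1.py", line 10, in <module>
    R=[fit(M,p,ims) for p in p0s]; r=min(R,key=lambda r:r[1])
       ~~~^^^^^^^^^
  File "fit.py", line 36, in fit
    r=go(list(ims),p); p=r.x
  File "fit.py", line 35, in <lambda>
    go=lambda ns,p:minimize(cost,p,args=(ns,),method="Nelder-Mead",options=dict(initial_simplex=p+np.array([[0,0,0],[.006,0,0],[0,.006,0],[0,0,.1]]),xatol=1e-5,fatol=1e-6))
                   ~~~~~~~~^^^^^^^^^^^^^^^^^^^^^^^^^^^^^^^^^^^^^^^^^^^^^^^^^^^^^^^^^^^^^^^^^^^^^^^^^^^^^^^^^^^^^^^^^^^^^^^^^^^^^^^^^^^^^^^^^^^^^^^^^^^^^^^^^^^^^^^^^^^^^^^^^
    res = _minimize_neldermead(fun, x0, args, callback, bounds=bounds,
                               **options)
    fxcc = func(xcc)
    fx = function(np.copy(x), *(wrapper_args + args))
  File "fit.py", line 34, in cost
    def cost(v,ns): return sum(((render(parts,v,n,D[n][0],z0)-D[n][2])**2).sum()/D[n][2].sum() for n in ns)
                           ~~~^^^^^^^^^^^^^^^^^^^^^^^^^^^^^^^^^^^^^^^^^^^^^^^^^^^^^^^^^^^^^^^^^^^^^^^^^^^^^
  File "fit.py", line 34, in <genexpr>
    def cost(v,ns): return sum(((render(parts,v,n,D[n][0],z0)-D[n][2])**2).sum()/D[n][2].sum() for n in ns)
                                 ~~~~~~^^^^^^^^^^^^^^^^^^^^^^
  File "fit.py", line 18, in render
    q=((proj(n,world(P,p,z0))-[x,y]+.5)*S-.5)
        ~~~~^^^^^^^^^^^^^^^^^
  File "h.py", line 8, in proj
    K,c,R=cam(n); q=(np.atleast_2d(P)-c)@R@K.T; return q[:,:2]/q[:,2:]
          ~~~^^^
  File "h.py", line 4, in cam
    p=robot.camera_params(n); return np.array(p["camera_matrix"]),np.array(p["xyz"]),np.array(p["orientation"]).reshape(3,3)
ValueError: time passes only in moves, steps and waits

real	0m2.690s
user	0m3.143s
sys	0m0.531s
```

```bash
sed -i 's/^def cam/import functools\n@functools.cache\ndef cam/' h.py; python3 f1.py
```

```text
pin len 0.12893656282931118 [ 0.47708937 -0.3606372   0.018     ]
stand [ 0.5908 -0.0296  0.0598] 0.011 {'top': array([ 0.5907, -0.0298,  0.0666]), 'side': array([ 0.5919, -0.0287,  0.0661])}
pin [ 0.4771 -0.3596  0.294 ] 0.06 {'top': array([ 0.4768, -0.3607,  0.2952]), 'side': array([ 0.4783, -0.3583,  0.2952])}
f1 [ 0.6044  0.3383 -0.0995] 0.012 {'top': array([ 0.6041,  0.3381, -0.09  ]), 'side': array([ 0.6052,  0.339 , -0.1103])}
f2 [0.4516 0.3108 0.0579] 0.016 {'top': array([0.4512, 0.3108, 0.0657]), 'side': array([0.4526, 0.3123, 0.0779])}
```

View pics/fit1.png

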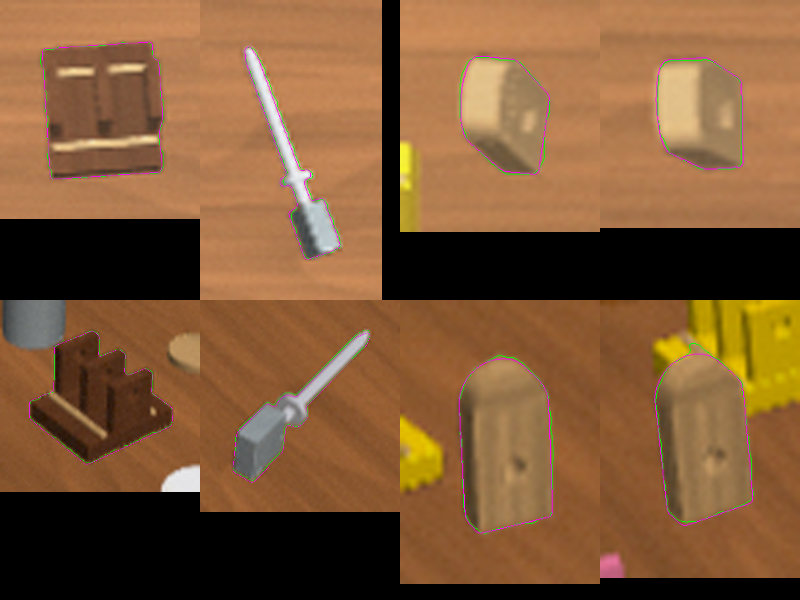

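The fits agree to about 1 mm between the two cameras. I'll go to the first form at (604,338), gripping across its width with tool y at -5.7°.

>>> {"name": "send_rows", "arguments": {
  "motion": [
    {"fingers": 1,"x": 33.5,"y": -19.8,"z": 0,"spin": -0.12},
    {"fingers": 1,"x": 33.5,"y": -19.8,"z": 0,"spin": -0.12},
    {"fingers": 1,"x": 33.5,"y": -19.8,"z": 0,"spin": -0.12},
    {"fingers": 1,"x": 33.5,"y": -19.8,"z": 0,"spin": -0.12},
    {"fingers": 1,"x": 33.5,"y": -19.8,"z": 0,"spin": -0.12}
  ],
  "grip_force": 20
}}

```text
t: 1.42
tool_pos: [0.4377, 0.4363, 0.3028]
orientation: [[-0.48, 0.877, 0.0], [0.877, 0.48, 0.0], [0.0, 0.0, -1.0]]
force: [-0.9, 0.1, 0.7]
opening: 0.0877
gripper_force: 0.0
```

>>> {"name": "send_rows", "arguments": {
  "motion": [
    {"fingers": 1,"x": 33.5,"y": -19.8,"z": 0,"spin": -0.12},
    {"fingers": 1,"x": 33.5,"y": -19.8,"z": 0,"spin": -0.12},
    {"fingers": 1,"x": 33.5,"y": -19.8,"z": 0,"spin": -0.12},
    {"fingers": 1,"x": 33.5,"y": -19.8,"z": 0,"spin": -0.12},
    {"fingers": 1,"x": 33.5,"y": -19.8,"z": 0,"spin": -0.12}
  ]
}}

```text
t: 1.83
tool_pos: [0.6055, 0.337, 0.3027]
orientation: [[0.1, 0.995, -0.0], [0.995, -0.1, 0.0], [0.0, -0.0, -1.0]]
force: [0.8, 0.1, 0.6]
opening: 0.0877
gripper_force: 0.0
```

>>> {"name": "send_rows", "arguments": {
  "motion": [
    {"fingers": 1,"x": 0,"y": 0,"z": 0,"spin": 0},
    {"fingers": 1,"x": 0,"y": 0,"z": 0,"spin": 0}
  ]
}}

```text
t: 2.0
tool_pos: [0.6056, 0.3368, 0.3021]
orientation: [[0.096, 0.995, -0.0], [0.995, -0.096, -0.0], [-0.0, -0.0, -1.0]]
force: [0.3, -0.6, 0.8]
opening: 0.0878
gripper_force: 0.0
```

>>> {"name": "send_rows", "arguments": {
  "motion": [
    {"fingers": 1,"x": -1.2,"y": 1.5,"z": -38,"spin": -0.004},
    {"fingers": 1,"x": 0,"y": 0,"z": -38,"spin": 0},
    {"fingers": 1,"x": 0,"y": 0,"z": -38,"spin": 0},
    {"fingers": 1,"x": 0,"y": 0,"z": -38,"spin": 0},
    {"fingers": 1,"x": 0,"y": 0,"z": -28,"spin": 0}
  ]
}}

```text
t: 2.42
tool_pos: [0.5998, 0.3404, 0.1197]
orientation: [[0.095, 0.995, -0.004], [0.995, -0.095, -0.001], [-0.001, -0.004, -1.0]]
force: [-0.1, -0.6, -0.8]
opening: 0.0877
gripper_force: 0.0
```

>>> {"name": "send_rows", "arguments": {
  "motion": [
    {"fingers": 1,"x": 0,"y": 0,"z": 0,"spin": 0},
    {"fingers": 1,"x": 0,"y": 0,"z": 0,"spin": 0}
  ]
}}

```text
t: 2.58
tool_pos: [0.6005, 0.3403, 0.1215]
orientation: [[0.096, 0.995, -0.004], [0.995, -0.096, -0.001], [-0.002, -0.004, -1.0]]
force: [0.5, 0.1, 1.1]
opening: 0.0878
gripper_force: 0.0
```

>>> {"name": "send_rows", "arguments": {
  "motion": [
    {"fingers": -1,"x": 0,"y": 0,"z": 0,"spin": 0},
    {"fingers": -1,"x": 0,"y": 0,"z": 0,"spin": 0},
    {"fingers": -1,"x": 0,"y": 0,"z": 0,"spin": 0},
    {"fingers": -1,"x": 0,"y": 0,"z": 0,"spin": 0},
    {"fingers": -1,"x": 0,"y": 0,"z": 0,"spin": 0}
  ],
  "grip_force": 20
}}

```text
t: 3.0
tool_pos: [0.6033, 0.3401, 0.1241]
orientation: [[0.098, 0.995, 0.002], [0.995, -0.098, 0.001], [0.001, 0.002, -1.0]]
force: [-0.4, 0.6, 0.4]
opening: 0.0578
gripper_force: 0.0
```

>>> {"name": "send_rows", "arguments": {
  "motion": [
    {"fingers": -1,"x": 0,"y": 0,"z": 0,"spin": 0},
    {"fingers": -1,"x": 0,"y": 0,"z": 0,"spin": 0},
    {"fingers": -1,"x": 0,"y": 0,"z": 0,"spin": 0},
    {"fingers": -1,"x": 0,"y": 0,"z": 0,"spin": 0},
    {"fingers": -1,"x": 0,"y": 0,"z": 0,"spin": 0}
  ]
}}

```text
t: 3.42
tool_pos: [0.603, 0.3398, 0.1231]
orientation: [[0.098, 0.995, 0.0], [0.995, -0.098, 0.0], [0.0, 0.0, -1.0]]
force: [-0.1, -0.5, 5.7]
opening: 0.046
gripper_force: 20.0
```

>>> {"name": "send_rows", "arguments": {
  "motion": [
    {"fingers": -1,"x": 0,"y": 0,"z": 15,"spin": 0},
    {"fingers": -1,"x": 0,"y": 0,"z": 38,"spin": 0},
    {"fingers": -1,"x": 0,"y": 0,"z": 40,"spin": 0},
    {"fingers": -1,"x": 0,"y": 0,"z": 40,"spin": 0},
    {"fingers": -1,"x": 0,"y": 0,"z": 40,"spin": 0}
  ]
}}

```text
t: 3.83
tool_pos: [0.6021, 0.3396, 0.2965]
orientation: [[0.098, 0.995, -0.002], [0.995, -0.098, -0.001], [-0.001, -0.002, -1.0]]
force: [0.4, 0.4, -0.9]
opening: 0.0461
gripper_force: 20.0
```

>>> {"name": "send_rows", "arguments": {
  "motion": [
    {"fingers": -1,"x": -1.5,"y": -34.9,"z": 0,"spin": 0.0161},
    {"fingers": -1,"x": -1.5,"y": -34.9,"z": 0,"spin": 0.0161},
    {"fingers": -1,"x": -1.5,"y": -34.9,"z": 0,"spin": 0.0161},
    {"fingers": -1,"x": -1.5,"y": -34.9,"z": 0,"spin": 0.0161},
    {"fingers": -1,"x": -1.5,"y": -34.9,"z": 0,"spin": 0.0161}
  ]
}}

```text
t: 4.25
tool_pos: [0.5945, 0.1639, 0.2951]
orientation: [[0.016, 1.0, -0.001], [1.0, -0.016, -0.0], [-0.0, -0.001, -1.0]]
force: [-0.3, -0.5, -0.5]
opening: 0.046
gripper_force: 20.0
```

>>> {"name": "send_rows", "arguments": {
  "motion": [
    {"fingers": -1,"x": -1.5,"y": -34.9,"z": 0,"spin": 0.0161},
    {"fingers": -1,"x": -1.5,"y": -34.9,"z": 0,"spin": 0.0161},
    {"fingers": -1,"x": -1.5,"y": -34.9,"z": 0,"spin": 0.0161},
    {"fingers": -1,"x": -1.5,"y": -34.9,"z": 0,"spin": 0.0161},
    {"fingers": -1,"x": -1.5,"y": -34.9,"z": 0,"spin": 0.0161}
  ]
}}

```text
t: 4.67
tool_pos: [0.5871, -0.0108, 0.2951]
orientation: [[-0.064, 0.998, -0.001], [0.998, 0.064, 0.0], [0.0, -0.001, -1.0]]
force: [1.1, -0.6, -1.4]
opening: 0.046
gripper_force: 20.0
```

>>> {"name": "send_rows", "arguments": {
  "motion": [
    {"fingers": -1,"x": 0,"y": 0,"z": -30,"spin": 0},
    {"fingers": -1,"x": 0,"y": 0,"z": -30,"spin": 0},
    {"fingers": -1,"x": 0,"y": 0,"z": 0,"spin": 0},
    {"fingers": -1,"x": 0,"y": 0,"z": 0,"spin": 0}
  ]
}}

```text
t: 5.0
tool_pos: [0.5862, -0.0091, 0.2341]
orientation: [[-0.063, 0.998, -0.005], [0.998, 0.063, 0.001], [0.001, -0.005, -1.0]]
force: [0.9, 0.1, 0.0]
opening: 0.0455
gripper_force: 20.0
```

```bash
cat > look.py <<'E'
import sys
from fit import *
# args: tag ; side picture with held form
tag=sys.argv[1]
for n in("top","side"): cv2.imwrite(f"pics/{n}_{tag}.png",robot.get_image(n)[:,:,::-1])
s=robot.observe(); print(s["t"],np.round(s["tool_pos"],4),np.degrees(np.arctan2(s["orientation"][1][1],s["orientation"][0][1])),s["opening"])
a=cv2.imread(f"pics/top_{tag}.png"); b=cv2.imread(f"pics/side_{tag}.png")
k=[cv2.resize(a[130:250,240:340],(400,480),interpolation=cv2.INTER_CUBIC),cv2.resize(b[130:250,255:355],(400,480),interpolation=cv2.INTER_CUBIC)]
cv2.imwrite(f"pics/c_{tag}.png",np.hstack(k))
E
python3 look.py h1
```

```text
5.1 [ 0.5883 -0.0089  0.2366] 3.642439442289833 0.04569941518903769
```

View pics/c_h1.png

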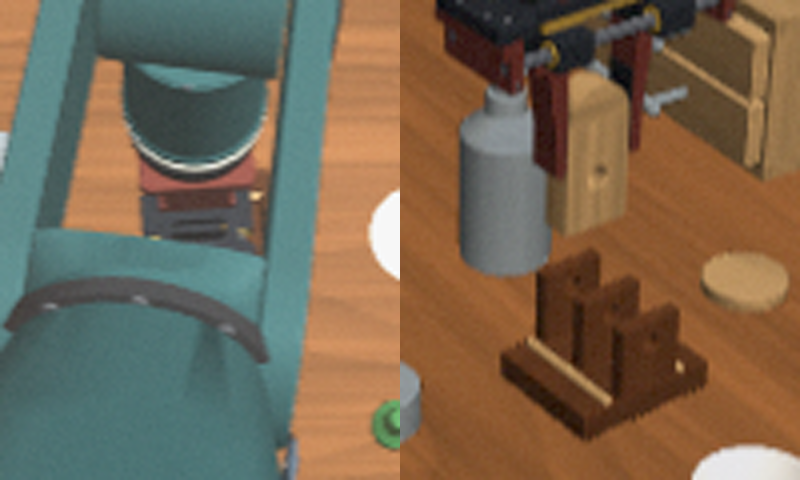

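The side view shows the held form upright above the stand with its foot near (400,230) in the crop; the top view is blocked by the arm. I'll measure the held form's foot against the stand in the side camera alone.

```bash
cat > held.py <<'E'
import sys
from fit import *
# held form: x y from side camera only, foot height and yaw known; only rows below the fingers count
def held(img,x,y,foot,yaw,tip=41):
    p=np.array([x,y,yaw])
    for _ in range(2):
        q=proj("side",world(np.vstack(FORM),p,foot)); a=np.floor(q.min(0)).astype(int)-8; b=np.ceil(q.max(0)).astype(int)+8
        win=(a[0],a[1],b[0]-a[0],b[1]-a[1]); c,m=grab(img,win,render(FORM,p,"side",win,foot))
        r0=proj("side",world(np.array([[-.023,-.01,tip*1e-3-.002]]),p,foot))[0,1]; k=int((r0-a[1])*S)
        f=lambda v:((render(FORM,[v[0],v[1],yaw],"side",win,foot)-m)[k:]**2).sum()/m[k:].sum()
        r=minimize(f,p[:2],method="Nelder-Mead",options=dict(initial_simplex=p[:2]+np.array([[0,0],[.005,0],[0,.005]]),xatol=1e-5)); p[:2]=r.x
    for mm,col in((m,(0,255,0)),(render(FORM,p,"side",win,foot),(255,0,255))):
        cv2.drawContours(c,cv2.findContours((mm>.5).astype(np.uint8),0,2)[0],-1,col,1)
    cv2.line(c,(0,k),(c.shape[1],k),(255,0,0),1)
    return p,r.fun,c
if __name__=="__main__":
    tag,z0,dx,dy=sys.argv[1],*map(float,sys.argv[2:5])  # z0: tcp height over foot; d: bay offset, stand frame
    s=robot.observe(); T=s["tool_pos"]; yaw=np.arctan2(s["orientation"][1][1],s["orientation"][0][1])
    p,e,c=held(cv2.imread(f"pics/side_{tag}.png"),T[0],T[1],T[2]-z0,yaw)
    st=fit(STAND,[.5908,-.0296,.0630],{"side":cv2.imread("pics/side0.png")},it=1)[0]; y=.063
    b=[st[0]-np.sin(y)*dy+np.cos(y)*dx,st[1]+np.cos(y)*dy+np.sin(y)*dx]
    print("tcp",np.round(T,4),"form",p.round(4),"err",round(e,3),"form-tcp",((p[:2]-T[:2])*1e3).round(1),"bay",np.round(b,4),"go mm",((b-p[:2])*1e3).round(1),"yaw go",round(y-yaw,4))
    cv2.imwrite(f"pics/held_{tag}.png",c)
E
python3 held.py h1 0.1231 0 0.019
```

```text
tcp [ 0.5883 -0.0089  0.2366] form [ 0.5873 -0.0113  0.0636] err 0.004 form-tcp [-1.1 -2.5] bay [ 0.5911 -0.01  ] go mm [3.8 1.3] yaw go -0.0006
```

View pics/held_h1.png

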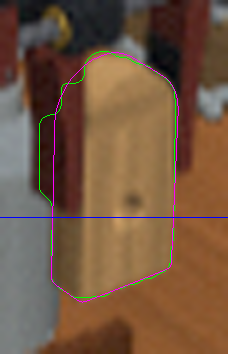

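```bash
cat > avg.py <<'E'
import sys
from held import *
z0,dy=map(float,sys.argv[1:3]); y=.063
st=fit(STAND,[.5908,-.0296,.0630],{"side":cv2.imread("pics/side0.png")},it=1)[0]
Ts=[];ps=[];I=[]
for i in range(8):
    im=robot.get_image("side"); s=robot.observe(); Ts.append(s["tool_pos"]); I.append(im[:,:,::-1].astype(float)); yaw=np.arctan2(s["orientation"][1][1],s["orientation"][0][1])
Ts=np.array(Ts); T=Ts.mean(0); print(Ts.std(0)*1e3,T.round(4),s["t"],"yaw",yaw)
img=np.mean(I,0).astype(np.uint8); cv2.imwrite("pics/avg.png",img)
b=np.array([st[0]-np.sin(y)*dy,st[1]+np.cos(y)*dy])
for dz in(-2e-3,0,2e-3):
    p,e,c=held(img,T[0],T[1],T[2]-z0+dz,yaw); print(dz,p.round(4),round(e,4),"form-tcp",((p[:2]-T[:2])*1e3).round(1),"go",((b-p[:2])*1e3).round(1))
E
python3 avg.py 0.1231 0.019
```

```text
[0.31404242 0.07672396 0.3974039 ] [ 0.5885 -0.0089  0.2369] 5.5 yaw 0.06334191251871528
-0.002 [ 0.5924 -0.0063  0.0633] 0.002 form-tcp [3.9 2.6] go [-1.4 -3.3]
0 [ 0.5903 -0.0093  0.0633] 0.0029 form-tcp [ 1.9 -0.4] go [ 0.6 -0.3]
0.002 [ 0.5887 -0.0116  0.0633] 0.0034 form-tcp [ 0.2 -2.7] go [2.3 2. ]
```

>>> {"name": "send_rows", "arguments": {
  "motion": [
    {"fingers": -1,"x": 0,"y": 0,"z": -10,"spin": 0},
    {"fingers": -1,"x": 0,"y": 0,"z": -10,"spin": 0},
    {"fingers": -1,"x": 0,"y": 0,"z": -10,"spin": 0},
    {"fingers": -1,"x": 0,"y": 0,"z": -10,"spin": 0},
    {"fingers": -1,"x": 0,"y": 0,"z": 0,"spin": 0}
  ]
}}

```text
t: 5.92
tool_pos: [0.586, -0.009, 0.1926]
orientation: [[-0.063, 0.998, -0.005], [0.998, 0.063, 0.001], [0.001, -0.005, -1.0]]
force: [-0.2, 0.2, -0.5]
opening: 0.0459
gripper_force: 20.0
```

>>> {"name": "send_rows", "arguments": {
  "motion": [
    {"fingers": -1,"x": 0,"y": 0,"z": -8,"spin": 0},
    {"fingers": -1,"x": 0,"y": 0,"z": -8,"spin": 0},
    {"fingers": -1,"x": 0,"y": 0,"z": -8,"spin": 0},
    {"fingers": -1,"x": 0,"y": 0,"z": -8,"spin": 0},
    {"fingers": -1,"x": 0,"y": 0,"z": -8,"spin": 0}
  ]
}}

```text
t: 6.33
tool_pos: [0.5877, -0.0092, 0.1548]
orientation: [[-0.063, 0.998, -0.0], [0.998, 0.063, 0.0], [0.0, -0.0, -1.0]]
force: [0.0, 0.9, -0.7]
opening: 0.0456
gripper_force: 20.0
```

>>> {"name": "send_rows", "arguments": {
  "motion": [
    {"fingers": -1,"x": 0,"y": 0,"z": 0,"spin": 0},
    {"fingers": -1,"x": 0,"y": 0,"z": 0,"spin": 0},
    {"fingers": -1,"x": 0,"y": 0,"z": 0,"spin": 0}
  ]
}}

```text
t: 6.58
tool_pos: [0.5879, -0.0092, 0.1557]
orientation: [[-0.063, 0.998, 0.0], [0.998, 0.063, -0.0], [-0.0, 0.0, -1.0]]
force: [-0.6, -0.1, -0.8]
opening: 0.046
gripper_force: 20.0
```

>>> {"name": "send_rows", "arguments": {
  "motion": [
    {"fingers": -1,"x": 0.8,"y": 0,"z": -3,"spin": 0},
    {"fingers": -1,"x": 0,"y": 0,"z": -3,"spin": 0},
    {"fingers": -1,"x": 0,"y": 0,"z": -2,"spin": 0},
    {"fingers": -1,"x": 0,"y": 0,"z": 0,"spin": 0},
    {"fingers": -1,"x": 0,"y": 0,"z": 0,"spin": 0}
  ]
}}

```text
t: 7.0
tool_pos: [0.5884, -0.0091, 0.1475]
orientation: [[-0.063, 0.998, -0.0], [0.998, 0.063, 0.0], [0.0, -0.0, -1.0]]
force: [-0.4, -0.4, -0.2]
opening: 0.0457
gripper_force: 20.0
```

>>> {"name": "send_rows", "arguments": {
  "motion": [
    {"fingers": -1,"x": 0,"y": 0,"z": -2,"spin": 0},
    {"fingers": -1,"x": 0,"y": 0,"z": -2,"spin": 0},
    {"fingers": -1,"x": 0,"y": 0,"z": 0,"spin": 0},
    {"fingers": -1,"x": 0,"y": 0,"z": 0,"spin": 0}
  ]
}}

```text
t: 7.33
tool_pos: [0.5884, -0.0092, 0.1435]
orientation: [[-0.063, 0.998, -0.0], [0.998, 0.063, 0.0], [0.0, -0.0, -1.0]]
force: [-0.4, -0.2, -0.5]
opening: 0.0458
gripper_force: 20.0
```

>>> {"name": "send_rows", "arguments": {
  "motion": [
    {"fingers": -1,"x": 0,"y": 0,"z": -1,"spin": 0},
    {"fingers": -1,"x": 0,"y": 0,"z": 0,"spin": 0},
    {"fingers": -1,"x": 0,"y": 0,"z": 0,"spin": 0}
  ]
}}

```text
t: 7.58
tool_pos: [0.5886, -0.0092, 0.1431]
orientation: [[-0.063, 0.998, 0.0], [0.998, 0.063, -0.0], [-0.0, 0.0, -1.0]]
force: [-1.6, 0.2, 5.0]
opening: 0.0457
gripper_force: 20.0
```

```bash
python3 - <<'E'
from h import *
im=robot.get_image("side")[:,:,::-1];cv2.imwrite("pics/side_p1.png",im)
s=robot.observe();print(s["t"],s["tool_pos"],s["force"])
cv2.imwrite("pics/c_p1.png",cv2.resize(im[150:250,265:355],(720,600)[:2] and (540,600),interpolation=cv2.INTER_CUBIC))
E
```

```text
7.6333 [ 0.58861238 -0.00917565  0.14305845] [-2.12633649  0.16499518  5.17344025]
```

View pics/c_p1.png

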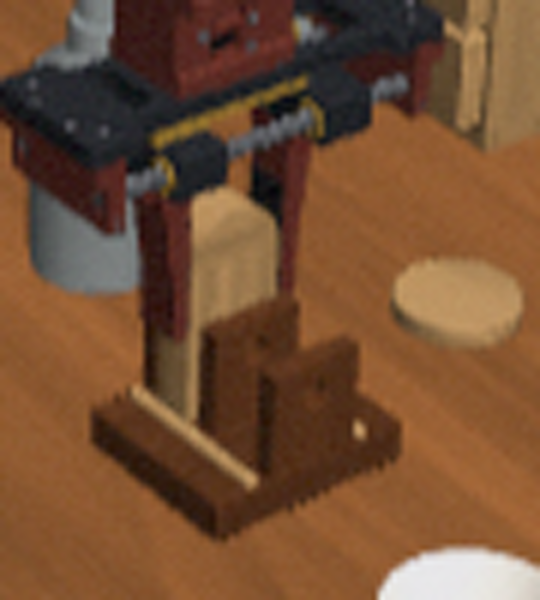

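The form is seated: contact came at TCP z 143, which is the pick height plus 20, and the side view shows it between the ears and inside the bead. I'll release it and go to the second form.

>>> {"name": "send_rows", "arguments": {
  "motion": [
    {"fingers": 1,"x": 0,"y": 0,"z": 0,"spin": 0},
    {"fingers": 1,"x": 0,"y": 0,"z": 0,"spin": 0},
    {"fingers": 1,"x": 0,"y": 0,"z": 0,"spin": 0},
    {"fingers": 1,"x": 0,"y": 0,"z": 0,"spin": 0},
    {"fingers": 1,"x": 0,"y": 0,"z": 0,"spin": 0}
  ]
}}

```text
t: 8.05
tool_pos: [0.5885, -0.0092, 0.1425]
orientation: [[-0.063, 0.998, -0.0], [0.998, 0.063, 0.0], [0.0, -0.0, -1.0]]
force: [0.5, 0.1, -0.2]
opening: 0.0759
gripper_force: 0.0
```

>>> {"name": "send_rows", "arguments": {
  "motion": [
    {"fingers": 1,"x": 0,"y": 0,"z": 10,"spin": 0},
    {"fingers": 1,"x": 0,"y": 0,"z": 20,"spin": 0},
    {"fingers": 1,"x": 0,"y": 0,"z": 30,"spin": 0},
    {"fingers": 1,"x": 0,"y": 0,"z": 40,"spin": 0},
    {"fingers": 1,"x": 0,"y": 0,"z": 20,"spin": 0}
  ]
}}

```text
t: 8.47
tool_pos: [0.5898, -0.0093, 0.2673]
orientation: [[-0.063, 0.998, 0.005], [0.998, 0.063, -0.001], [-0.001, 0.005, -1.0]]
force: [0.6, -0.9, 0.8]
opening: 0.0878
gripper_force: 0.0
```

>>> {"name": "send_rows", "arguments": {
  "motion": [
    {"fingers": 1,"x": -13.7,"y": 32,"z": 0,"spin": 0},
    {"fingers": 1,"x": -13.7,"y": 32,"z": 0,"spin": 0},
    {"fingers": 1,"x": -13.7,"y": 32,"z": 0,"spin": 0},
    {"fingers": 1,"x": -13.7,"y": 32,"z": 0,"spin": 0},
    {"fingers": 1,"x": -13.7,"y": 32,"z": 0,"spin": 0}
  ]
}}

```text
t: 8.88
tool_pos: [0.5192, 0.152, 0.2635]
orientation: [[-0.062, 0.998, 0.001], [0.998, 0.062, 0.0], [0.0, 0.001, -1.0]]
force: [0.3, -0.3, -0.4]
opening: 0.0877
gripper_force: 0.0
```

>>> {"name": "send_rows", "arguments": {
  "motion": [
    {"fingers": 1,"x": -13.7,"y": 32,"z": 0,"spin": 0},
    {"fingers": 1,"x": -13.7,"y": 32,"z": 0,"spin": 0},
    {"fingers": 1,"x": -13.7,"y": 32,"z": 0,"spin": 0},
    {"fingers": 1,"x": -13.7,"y": 32,"z": 0,"spin": 0},
    {"fingers": 1,"x": -13.7,"y": 32,"z": 0,"spin": 0}
  ]
}}

```text
t: 9.3
tool_pos: [0.4506, 0.3123, 0.2635]
orientation: [[-0.063, 0.998, 0.001], [0.998, 0.063, 0.0], [0.0, 0.001, -1.0]]
force: [0.1, 0.5, 0.2]
opening: 0.0877
gripper_force: 0.0
```

>>> {"name": "send_rows", "arguments": {
  "motion": [
    {"fingers": 1,"x": 0,"y": 0,"z": 0,"spin": 0.003},
    {"fingers": 1,"x": 0,"y": 0,"z": 0,"spin": 0},
    {"fingers": 1,"x": 0,"y": 0,"z": 0,"spin": 0}
  ]
}}

```text
t: 9.55
tool_pos: [0.4516, 0.3106, 0.263]
orientation: [[-0.067, 0.998, 0.0], [0.998, 0.067, -0.0], [-0.0, 0.0, -1.0]]
force: [-0.0, -0.9, 0.3]
opening: 0.0882
gripper_force: 0.0
```

>>> {"name": "send_rows", "arguments": {
  "motion": [
    {"fingers": 1,"x": 0,"y": 0,"z": -38,"spin": 0},
    {"fingers": 1,"x": 0,"y": 0,"z": -38,"spin": 0},
    {"fingers": 1,"x": 0,"y": 0,"z": -34,"spin": 0},
    {"fingers": 1,"x": 0,"y": 0,"z": -20,"spin": 0},
    {"fingers": 1,"x": 0,"y": 0,"z": -10,"spin": 0}
  ]
}}

```text
t: 9.97
tool_pos: [0.4508, 0.3084, 0.1199]
orientation: [[-0.064, 0.998, -0.004], [0.998, 0.064, -0.003], [-0.002, -0.004, -1.0]]
force: [-0.2, 0.1, -0.2]
opening: 0.0875
gripper_force: 0.0
```

>>> {"name": "send_rows", "arguments": {
  "motion": [
    {"fingers": 1,"x": 0,"y": 0,"z": 0,"spin": 0},
    {"fingers": 1,"x": 0,"y": 0,"z": 0,"spin": 0},
    {"fingers": 1,"x": 0,"y": 0,"z": 0,"spin": 0}
  ]
}}

```text
t: 10.22
tool_pos: [0.4529, 0.3109, 0.1241]
orientation: [[-0.065, 0.998, 0.002], [0.998, 0.065, 0.001], [0.001, 0.002, -1.0]]
force: [-0.3, 0.6, 0.2]
opening: 0.088
gripper_force: 0.0
```

>>> {"name": "send_rows", "arguments": {
  "motion": [
    {"fingers": -1,"x": 0,"y": 0,"z": 0,"spin": 0},
    {"fingers": -1,"x": 0,"y": 0,"z": 0,"spin": 0},
    {"fingers": -1,"x": 0,"y": 0,"z": 0,"spin": 0},
    {"fingers": -1,"x": 0,"y": 0,"z": 0,"spin": 0},
    {"fingers": -1,"x": 0,"y": 0,"z": 0,"spin": 0}
  ]
}}

```text
t: 10.63
tool_pos: [0.4516, 0.311, 0.123]
orientation: [[-0.066, 0.998, 0.001], [0.998, 0.066, 0.0], [0.0, 0.001, -1.0]]
force: [0.0, 0.6, -0.2]
opening: 0.0582
gripper_force: 0.0
```

>>> {"name": "send_rows", "arguments": {
  "motion": [
    {"fingers": -1,"x": 0,"y": 0,"z": 0,"spin": 0},
    {"fingers": -1,"x": 0,"y": 0,"z": 0,"spin": 0},
    {"fingers": -1,"x": 0,"y": 0,"z": 0,"spin": 0},
    {"fingers": -1,"x": 0,"y": 0,"z": 0,"spin": 0},
    {"fingers": -1,"x": 0,"y": 0,"z": 0,"spin": 0}
  ]
}}

```text
t: 11.05
tool_pos: [0.4515, 0.3109, 0.1227]
orientation: [[-0.066, 0.998, -0.0], [0.998, 0.066, 0.0], [0.0, -0.0, -1.0]]
force: [-1.1, 0.9, 1.8]
opening: 0.046
gripper_force: 20.0
```

>>> {"name": "send_rows", "arguments": {
  "motion": [
    {"fingers": -1,"x": 0,"y": 0,"z": 15,"spin": 0},
    {"fingers": -1,"x": 0,"y": 0,"z": 38,"spin": 0},
    {"fingers": -1,"x": 0,"y": 0,"z": 40,"spin": 0},
    {"fingers": -1,"x": 0,"y": 0,"z": 40,"spin": 0},
    {"fingers": -1,"x": 0,"y": 0,"z": 30,"spin": 0}
  ]
}}

```text
t: 11.47
tool_pos: [0.4518, 0.311, 0.2885]
orientation: [[-0.066, 0.998, 0.002], [0.998, 0.066, 0.001], [0.001, 0.002, -1.0]]
force: [1.1, 0.3, -0.6]
opening: 0.0458
gripper_force: 20.0
```

>>> {"name": "send_rows", "arguments": {
  "motion": [
    {"fingers": -1,"x": 14,"y": -36,"z": 0,"spin": 0},
    {"fingers": -1,"x": 14,"y": -36,"z": 0,"spin": 0},
    {"fingers": -1,"x": 14,"y": -36,"z": 0,"spin": 0},
    {"fingers": -1,"x": 14,"y": -36,"z": 0,"spin": 0},
    {"fingers": -1,"x": 14,"y": -36,"z": 0,"spin": 0}
  ]
}}

```text
t: 11.88
tool_pos: [0.5216, 0.1292, 0.2855]
orientation: [[-0.066, 0.998, -0.0], [0.998, 0.066, -0.0], [-0.0, -0.0, -1.0]]
force: [1.0, -0.1, -1.1]
opening: 0.0461
gripper_force: 20.0
```

>>> {"name": "send_rows", "arguments": {
  "motion": [
    {"fingers": -1,"x": 14,"y": -36,"z": 0,"spin": 0},
    {"fingers": -1,"x": 14,"y": -36,"z": 0,"spin": 0},
    {"fingers": -1,"x": 14,"y": -36,"z": 0,"spin": 0},
    {"fingers": -1,"x": 14,"y": -36,"z": 0,"spin": 0},
    {"fingers": -1,"x": 14,"y": -36,"z": 0,"spin": 0}
  ]
}}

```text
t: 12.3
tool_pos: [0.5916, -0.0511, 0.2853]
orientation: [[-0.066, 0.998, -0.001], [0.998, 0.066, 0.0], [0.0, -0.001, -1.0]]
force: [0.5, 0.5, -1.2]
opening: 0.0457
gripper_force: 20.0
```

>>> {"name": "send_rows", "arguments": {
  "motion": [
    {"fingers": -1,"x": 0,"y": 0,"z": -20,"spin": -0.003},
    {"fingers": -1,"x": 0,"y": 0,"z": -20,"spin": 0},
    {"fingers": -1,"x": 0,"y": 0,"z": -10,"spin": 0},
    {"fingers": -1,"x": 0,"y": 0,"z": 0,"spin": 0},
    {"fingers": -1,"x": 0,"y": 0,"z": 0,"spin": 0}
  ]
}}

```text
t: 12.72
tool_pos: [0.591, -0.0487, 0.2351]
orientation: [[-0.063, 0.998, -0.002], [0.998, 0.063, 0.0], [0.001, -0.002, -1.0]]
force: [0.7, 0.0, -1.1]
opening: 0.0459
gripper_force: 20.0
```

```bash
python3 avg.py 0.1227 -0.019; python3 - <<'E'
from fit import *
# form 1 seen in the stand, side view, behind the ears: overlay
im=cv2.imread("pics/avg.png"); 
cv2.imwrite("pics/c_p2.png",cv2.resize(im[140:250,265:355],(491,600),interpolation=cv2.INTER_CUBIC))
E
```

```text
[0.17339848 0.10200468 0.26837084] [ 0.592  -0.0488  0.2365] 13.1167 yaw 0.06340475137454693
-0.002 [ 0.5954 -0.0447  0.0634] 0.0053 form-tcp [3.4 4.1] go [-2.1 -2.8]
0 [ 0.5938 -0.0467  0.0634] 0.0046 form-tcp [1.8 2.1] go [-0.5 -0.8]
0.002 [ 0.5918 -0.0497  0.0634] 0.0052 form-tcp [-0.1 -0.9] go [1.5 2.2]
```

View pics/c_p2.png

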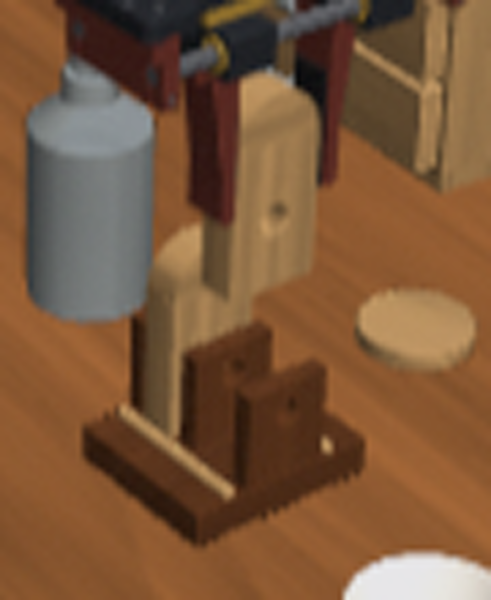

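The form held above the right bay is within 1 mm of the target, and the first form stands upright in the left bay. Lowering.

>>> {"name": "send_rows", "arguments": {
  "motion": [
    {"fingers": -1,"x": -0.3,"y": -0.4,"z": -10,"spin": 0},
    {"fingers": -1,"x": 0,"y": 0,"z": -10,"spin": 0},
    {"fingers": -1,"x": 0,"y": 0,"z": -10,"spin": 0},
    {"fingers": -1,"x": 0,"y": 0,"z": -10,"spin": 0},
    {"fingers": -1,"x": 0,"y": 0,"z": 0,"spin": 0}
  ]
}}

```text
t: 13.53
tool_pos: [0.5895, -0.0493, 0.1926]
orientation: [[-0.063, 0.998, -0.005], [0.998, 0.063, 0.001], [0.001, -0.005, -1.0]]
force: [0.4, -0.0, -0.6]
opening: 0.0462
gripper_force: 20.0
```

>>> {"name": "send_rows", "arguments": {
  "motion": [
    {"fingers": -1,"x": 0,"y": 0,"z": -8,"spin": 0},
    {"fingers": -1,"x": 0,"y": 0,"z": -8,"spin": 0},
    {"fingers": -1,"x": 0,"y": 0,"z": -8,"spin": 0},
    {"fingers": -1,"x": 0,"y": 0,"z": -8,"spin": 0},
    {"fingers": -1,"x": 0,"y": 0,"z": -8,"spin": 0}
  ]
}}

```text
t: 13.95
tool_pos: [0.5912, -0.0496, 0.1548]
orientation: [[-0.063, 0.998, -0.0], [0.998, 0.063, -0.0], [-0.0, -0.0, -1.0]]
force: [-0.2, -0.4, -0.4]
opening: 0.046
gripper_force: 20.0
```

>>> {"name": "send_rows", "arguments": {
  "motion": [
    {"fingers": -1,"x": 0,"y": 0,"z": 0,"spin": 0},
    {"fingers": -1,"x": 0,"y": 0,"z": 0,"spin": 0},
    {"fingers": -1,"x": 0,"y": 0,"z": 0,"spin": 0}
  ]
}}

```text
t: 14.2
tool_pos: [0.5914, -0.0496, 0.1557]
orientation: [[-0.063, 0.998, 0.0], [0.998, 0.063, -0.0], [-0.0, 0.0, -1.0]]
force: [0.4, -0.3, -1.3]
opening: 0.046
gripper_force: 20.0
```

>>> {"name": "send_rows", "arguments": {
  "motion": [
    {"fingers": -1,"x": 0.4,"y": 0.5,"z": -3,"spin": 0},
    {"fingers": -1,"x": 0,"y": 0,"z": -3,"spin": 0},
    {"fingers": -1,"x": 0,"y": 0,"z": -2,"spin": 0},
    {"fingers": -1,"x": 0,"y": 0,"z": 0,"spin": 0},
    {"fingers": -1,"x": 0,"y": 0,"z": 0,"spin": 0}
  ]
}}

```text
t: 14.62
tool_pos: [0.5915, -0.049, 0.1475]
orientation: [[-0.063, 0.998, -0.0], [0.998, 0.063, 0.0], [0.0, -0.0, -1.0]]
force: [-0.5, 0.0, -1.0]
opening: 0.0461
gripper_force: 20.0
```

>>> {"name": "send_rows", "arguments": {
  "motion": [
    {"fingers": -1,"x": 0,"y": 0,"z": -2,"spin": 0},
    {"fingers": -1,"x": 0,"y": 0,"z": -2,"spin": 0},
    {"fingers": -1,"x": 0,"y": 0,"z": -1,"spin": 0},
    {"fingers": -1,"x": 0,"y": 0,"z": 0,"spin": 0},
    {"fingers": -1,"x": 0,"y": 0,"z": 0,"spin": 0}
  ]
}}

```text
t: 15.03
tool_pos: [0.5916, -0.0491, 0.1427]
orientation: [[-0.063, 0.998, -0.0], [0.998, 0.063, -0.0], [-0.0, -0.0, -1.0]]
force: [-0.0, -1.2, 0.9]
opening: 0.0459
gripper_force: 20.0
```

Seated at 142.7. I'll release, lift and swing towards the pin.

>>> {"name": "send_rows", "arguments": {
  "motion": [
    {"fingers": 1,"x": 0,"y": 0,"z": 0,"spin": 0},
    {"fingers": 1,"x": 0,"y": 0,"z": 0,"spin": 0},
    {"fingers": 1,"x": 0,"y": 0,"z": 0,"spin": 0},
    {"fingers": 1,"x": 0,"y": 0,"z": 0,"spin": 0},
    {"fingers": 1,"x": 0,"y": 0,"z": 0,"spin": 0}
  ]
}}

```text
t: 15.45
tool_pos: [0.5916, -0.0491, 0.1426]
orientation: [[-0.063, 0.998, -0.0], [0.998, 0.063, 0.0], [0.0, -0.0, -1.0]]
force: [-0.5, -1.0, -0.2]
opening: 0.0756
gripper_force: 0.0
```

>>> {"name": "send_rows", "arguments": {
  "motion": [
    {"fingers": 1,"x": 0,"y": 0,"z": 10,"spin": 0},
    {"fingers": 1,"x": 0,"y": 0,"z": 20,"spin": 0},
    {"fingers": 1,"x": 0,"y": 0,"z": 30,"spin": 0},
    {"fingers": 1,"x": 0,"y": 0,"z": 40,"spin": 0},
    {"fingers": 1,"x": 0,"y": 0,"z": 20,"spin": 0}
  ]
}}

```text
t: 15.87
tool_pos: [0.5929, -0.0493, 0.2673]
orientation: [[-0.063, 0.998, 0.005], [0.998, 0.063, -0.001], [-0.001, 0.005, -1.0]]
force: [1.1, -0.2, 0.3]
opening: 0.0876
gripper_force: 0.0
```

>>> {"name": "send_rows", "arguments": {
  "motion": [
    {"fingers": 1,"x": -9.5,"y": -26,"z": 0,"spin": -0.1115},
    {"fingers": 1,"x": -9.5,"y": -26,"z": 0,"spin": -0.1115},
    {"fingers": 1,"x": -9.5,"y": -26,"z": 0,"spin": -0.1115},
    {"fingers": 1,"x": -9.5,"y": -26,"z": 0,"spin": -0.1115},
    {"fingers": 1,"x": -9.5,"y": -26,"z": 0,"spin": -0.1115}
  ]
}}

```text
t: 16.28
tool_pos: [0.5436, -0.18, 0.2636]
orientation: [[0.479, 0.878, 0.001], [0.878, -0.479, -0.0], [0.0, 0.001, -1.0]]
force: [0.4, -0.0, -0.1]
opening: 0.0878
gripper_force: 0.0
```

>>> {"name": "send_rows", "arguments": {
  "motion": [
    {"fingers": 1,"x": -9.5,"y": -26,"z": 0,"spin": -0.1115},
    {"fingers": 1,"x": -9.5,"y": -26,"z": 0,"spin": -0.1115},
    {"fingers": 1,"x": -9.5,"y": -26,"z": 0,"spin": -0.1115},
    {"fingers": 1,"x": -9.5,"y": -26,"z": 0,"spin": -0.1115},
    {"fingers": 1,"x": -9.5,"y": -26,"z": 0,"spin": -0.1115}
  ]
}}

```text
t: 16.7
tool_pos: [0.496, -0.3103, 0.2635]
orientation: [[0.871, 0.491, 0.001], [0.491, -0.871, -0.0], [0.0, 0.001, -1.0]]
force: [0.3, -0.5, 0.3]
opening: 0.0877
gripper_force: 0.0
```

>>> {"name": "send_rows", "arguments": {
  "motion": [
    {"fingers": 1,"x": -9.5,"y": -26,"z": 0,"spin": -0.1115},
    {"fingers": 1,"x": -9.5,"y": -26,"z": 0,"spin": -0.1115},
    {"fingers": 1,"x": 0,"y": 0,"z": 0,"spin": 0},
    {"fingers": 1,"x": 0,"y": 0,"z": 0,"spin": 0},
    {"fingers": 1,"x": 0,"y": 0,"z": 0,"spin": 0}
  ]
}}

```text
t: 17.12
tool_pos: [0.4776, -0.3605, 0.2629]
orientation: [[0.956, 0.293, 0.0], [0.293, -0.956, 0.001], [0.0, -0.001, -1.0]]
force: [-0.2, 0.4, 0.3]
opening: 0.0877
gripper_force: 0.0
```

```bash
python3 - <<'E'
from fit import *
ims={n:np.ascontiguousarray(robot.get_image(n)[:,:,::-1]) for n in("top","side")}
for n in ims: cv2.imwrite(f"pics/{n}_2.png",ims[n])
s=robot.observe(); print(s["t"],s["tool_pos"],np.arctan2(s["orientation"][1][1],s["orientation"][0][1]))
K=[cv2.resize(ims["top"][150:230,250:330],(400,400),interpolation=cv2.INTER_CUBIC),cv2.resize(ims["side"][165:245,265:345],(400,400),interpolation=cv2.INTER_CUBIC)]
cv2.imwrite("pics/c3.png",np.hstack(K))
# forms in place, by whole-silhouette fit of stand plus forms held at given bay offsets
y=.063;st=np.array([.5908,-.0296,y])
from scipy.optimize import minimize
def parts(v): # form x,y in stand frame
    return STAND+[FORM[0]+[v[0],v[1],.02],FORM[0]+[v[2],v[3],.02]]
D={}
for n in ims:
    q=proj(n,world(np.vstack(parts([0,.019,0,-.019])),st)); a=np.floor(q.min(0)).astype(int)-8; b=np.ceil(q.max(0)).astype(int)+8
    win=(a[0],a[1],*(b-a)); D[n]=(win,)+grab(ims[n],win,render(parts([0,.019,0,-.019]),st,n,win))
f=lambda v:sum(((render(parts(v[:4]),[st[0]+v[4],st[1]+v[5],y],n,D[n][0])-D[n][2])**2).sum()/D[n][2].sum() for n in D)
v0=np.array([0,.019,0,-.019,0,0]); r=minimize(f,v0,method="Nelder-Mead",options=dict(initial_simplex=v0+np.vstack([np.zeros(6),np.eye(6)*.004]),xatol=1e-5,maxiter=800))
print((r.x*1e3).round(1),r.fun)
E
```

```text
17.2167 [ 0.47789533 -0.35988724  0.26279607] -1.2729523088978842
[ -0.6  19.3  -1.4 -22.    0.2   0. ] 0.017095475105125955
```

View pics/c3.png

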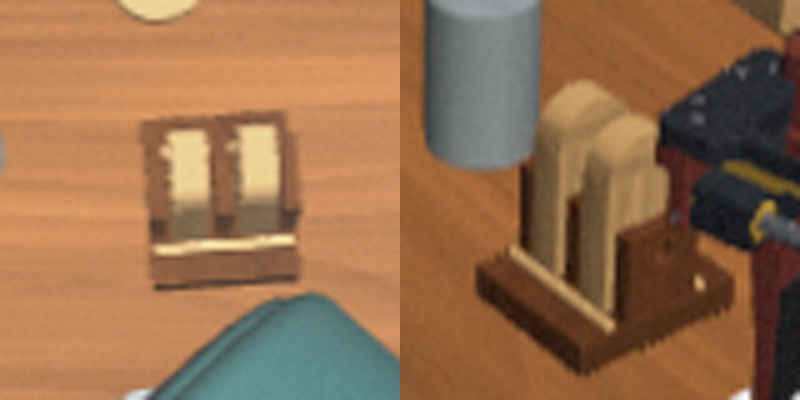

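Both forms stand in their bays with the bores about on the hole line (x -0.6 and -1.4 mm). Next I'll grip the pin.

>>> {"name": "send_rows", "arguments": {
  "motion": [
    {"fingers": 1,"x": -0.6,"y": 0,"z": -40,"spin": -0.003},
    {"fingers": 1,"x": 0,"y": 0,"z": -40,"spin": 0},
    {"fingers": 1,"x": 0,"y": 0,"z": -40,"spin": 0},
    {"fingers": 1,"x": 0,"y": 0,"z": -30,"spin": 0},
    {"fingers": 1,"x": 0,"y": 0,"z": 0,"spin": 0}
  ]
}}

```text
t: 17.63
tool_pos: [0.4745, -0.357, 0.1071]
orientation: [[0.957, 0.291, -0.008], [0.291, -0.957, 0.008], [-0.005, -0.01, -1.0]]
force: [-0.2, 1.2, -0.1]
opening: 0.088
gripper_force: 0.0
```

>>> {"name": "send_rows", "arguments": {
  "motion": [
    {"fingers": 1,"x": 0,"y": 0,"z": -10,"spin": 0},
    {"fingers": 1,"x": 0,"y": 0,"z": -10,"spin": 0},
    {"fingers": 1,"x": 0,"y": 0,"z": -8,"spin": 0},
    {"fingers": 1,"x": 0,"y": 0,"z": 0,"spin": 0},
    {"fingers": 1,"x": 0,"y": 0,"z": 0,"spin": 0}
  ]
}}

```text
t: 18.05
tool_pos: [0.4774, -0.3613, 0.0853]
orientation: [[0.957, 0.289, 0.001], [0.289, -0.957, -0.001], [0.001, 0.001, -1.0]]
force: [0.5, -0.8, -0.1]
opening: 0.0882
gripper_force: 0.0
```

>>> {"name": "send_rows", "arguments": {
  "motion": [
    {"fingers": 1,"x": 0,"y": 0.8,"z": -2,"spin": 0},
    {"fingers": 1,"x": 0,"y": 0,"z": 0,"spin": 0},
    {"fingers": -1,"x": 0,"y": 0,"z": 0,"spin": 0},
    {"fingers": -1,"x": 0,"y": 0,"z": 0,"spin": 0},
    {"fingers": -1,"x": 0,"y": 0,"z": 0,"spin": 0}
  ],
  "grip_force": 40
}}

```text
t: 18.47
tool_pos: [0.4771, -0.3604, 0.0829]
orientation: [[0.957, 0.289, 0.0], [0.289, -0.957, -0.0], [0.0, 0.0, -1.0]]
force: [0.0, -0.9, -0.3]
opening: 0.0716
gripper_force: 0.0
```

>>> {"name": "send_rows", "arguments": {
  "motion": [
    {"fingers": -1,"x": 0,"y": 0,"z": 0,"spin": 0},
    {"fingers": -1,"x": 0,"y": 0,"z": 0,"spin": 0},
    {"fingers": -1,"x": 0,"y": 0,"z": 0,"spin": 0},
    {"fingers": -1,"x": 0,"y": 0,"z": 0,"spin": 0},
    {"fingers": -1,"x": 0,"y": 0,"z": 0,"spin": 0}
  ]
}}

```text
t: 18.88
tool_pos: [0.477, -0.3602, 0.0826]
orientation: [[0.957, 0.289, -0.0], [0.289, -0.957, 0.0], [-0.0, -0.0, -1.0]]
force: [-0.5, 0.3, -0.5]
opening: 0.0381
gripper_force: 0.0
```

>>> {"name": "send_rows", "arguments": {
  "motion": [
    {"fingers": -1,"x": 0,"y": 0,"z": 0,"spin": 0},
    {"fingers": -1,"x": 0,"y": 0,"z": 0,"spin": 0},
    {"fingers": -1,"x": 0,"y": 0,"z": 0,"spin": 0},
    {"fingers": -1,"x": 0,"y": 0,"z": 0,"spin": 0},
    {"fingers": -1,"x": 0,"y": 0,"z": 0,"spin": 0}
  ]
}}

```text
t: 19.3
tool_pos: [0.4769, -0.3601, 0.0826]
orientation: [[0.957, 0.289, -0.0], [0.289, -0.957, 0.0], [-0.0, -0.0, -1.0]]
force: [-0.4, 0.1, 0.9]
opening: 0.0158
gripper_force: 40.0
```

>>> {"name": "send_rows", "arguments": {
  "motion": [
    {"fingers": -1,"x": 0,"y": 0,"z": 10,"spin": 0},
    {"fingers": -1,"x": 0,"y": 0,"z": 25,"spin": 0},
    {"fingers": -1,"x": 0,"y": 0,"z": 30,"spin": 0},
    {"fingers": -1,"x": 0,"y": 0,"z": 30,"spin": 0},
    {"fingers": -1,"x": 0,"y": 0,"z": 25,"spin": 0}
  ]
}}

```text
t: 19.72
tool_pos: [0.4771, -0.3604, 0.2051]
orientation: [[0.957, 0.289, 0.001], [0.289, -0.957, -0.001], [0.0, 0.001, -1.0]]
force: [-0.3, -0.7, -1.3]
opening: 0.0158
gripper_force: 40.0
```

>>> {"name": "send_rows", "arguments": {
  "motion": [
    {"fingers": -1,"x": 10.5,"y": 11.1,"z": 0,"spin": 0.1117},
    {"fingers": -1,"x": 10.5,"y": 11.1,"z": 0,"spin": 0.1117},
    {"fingers": -1,"x": 10.5,"y": 11.1,"z": 0,"spin": 0.1117},
    {"fingers": -1,"x": 10.5,"y": 11.1,"z": 0,"spin": 0.1117},
    {"fingers": -1,"x": 10.5,"y": 11.1,"z": 0,"spin": 0.1117}
  ]
}}

```text
t: 20.13
tool_pos: [0.5298, -0.3042, 0.2033]
orientation: [[0.655, 0.756, 0.0], [0.756, -0.655, -0.0], [-0.0, 0.0, -1.0]]
force: [-0.4, -0.1, -1.8]
opening: 0.0158
gripper_force: 40.0
```

>>> {"name": "send_rows", "arguments": {
  "motion": [
    {"fingers": -1,"x": 10.5,"y": 11.1,"z": 0,"spin": 0.1117},
    {"fingers": -1,"x": 10.5,"y": 11.1,"z": 0,"spin": 0.1117},
    {"fingers": -1,"x": 10.5,"y": 11.1,"z": 0,"spin": 0.1117},
    {"fingers": -1,"x": 10.5,"y": 11.1,"z": 0,"spin": 0.1117},
    {"fingers": -1,"x": 10.5,"y": 11.1,"z": 0,"spin": 0.1117}
  ]
}}

```text
t: 20.55
tool_pos: [0.5823, -0.2486, 0.2031]
orientation: [[0.155, 0.988, -0.0], [0.988, -0.155, 0.0], [-0.0, -0.0, -1.0]]
force: [-0.1, 0.6, -1.3]
opening: 0.0155
gripper_force: 40.0
```

>>> {"name": "send_rows", "arguments": {
  "motion": [
    {"fingers": -1,"x": 10.5,"y": 11.1,"z": 0,"spin": 0.1117},
    {"fingers": -1,"x": 10.5,"y": 11.1,"z": 0,"spin": 0.1117},
    {"fingers": -1,"x": 0,"y": 0,"z": 0,"spin": 0},
    {"fingers": -1,"x": 0,"y": 0,"z": 0,"spin": 0},
    {"fingers": -1,"x": 0,"y": 0,"z": 0,"spin": 0}
  ]
}}

```text
t: 20.97
tool_pos: [0.6025, -0.2274, 0.2028]
orientation: [[-0.06, 0.998, -0.001], [0.998, 0.06, -0.0], [-0.0, -0.001, -1.0]]
force: [0.4, 0.9, -1.0]
opening: 0.0162
gripper_force: 40.0
```

>>> {"name": "send_rows", "arguments": {
  "motion": [
    {"fingers": -1,"x": 0,"y": 0,"z": -25,"spin": 0},
    {"fingers": -1,"x": 0,"y": 0,"z": -25,"spin": 0},
    {"fingers": -1,"x": 0,"y": 0,"z": -25,"spin": 0},
    {"fingers": -1,"x": 0,"y": 0,"z": -8,"spin": 0},
    {"fingers": -1,"x": 0,"y": 0,"z": 0,"spin": 0}
  ]
}}

```text
t: 21.38
tool_pos: [0.6009, -0.227, 0.1174]
orientation: [[-0.06, 0.998, -0.005], [0.998, 0.06, 0.002], [0.002, -0.005, -1.0]]
force: [-0.5, 0.9, -0.4]
opening: 0.016
gripper_force: 40.0
```

>>> {"name": "send_rows", "arguments": {
  "motion": [
    {"fingers": -1,"x": 0,"y": 0,"z": 0,"spin": 0},
    {"fingers": -1,"x": 0,"y": 0,"z": 0,"spin": 0},
    {"fingers": -1,"x": 0,"y": 0,"z": 0,"spin": 0},
    {"fingers": -1,"x": 0,"y": 0,"z": 0,"spin": 0}
  ]
}}

```text
t: 21.72
tool_pos: [0.6038, -0.2275, 0.1211]
orientation: [[-0.062, 0.998, 0.002], [0.998, 0.062, -0.001], [-0.001, 0.002, -1.0]]
force: [0.4, 0.7, -1.6]
opening: 0.0157
gripper_force: 40.0
```

```bash
cat > pinlook.py <<'E'
import sys
from fit import *
tag=sys.argv[1]; I={n:[] for n in("top","side")};Ts=[]
for i in range(3):
    for n in I: I[n].append(robot.get_image(n)[:,:,::-1].astype(float)); s=robot.observe(); Ts.append(s["tool_pos"])
ims={n:np.mean(v,0).round().astype(np.uint8) for n,v in I.items()}
T=np.mean(Ts,0); yaw=np.arctan2(s["orientation"][1][1],s["orientation"][0][1]); print(s["t"],T.round(4),np.std(Ts,0).round(4),round(yaw,4),s["force"])
for n in ims: cv2.imwrite(f"pics/{n}_{tag}.png",ims[n])
U=np.array([-np.sin(.063),np.cos(.063)]); c=np.array([.5908,-.0296])
ax=T[2]-.0646
q={n:proj(n,[[*(T[:2]+.04*U),ax],[*(T[:2]+.139*U),ax],[*(c-.043*U),.054],[*(c+.043*U),.054]]) for n in ims}
for n in q: print(n,q[n].round(1).tolist())
out=[]
for n in("top","side"):
    m=q[n][1:3].mean(0).round().astype(int); w=33; k=6
    x0,y0=m[0]-w,m[1]-w; im=cv2.resize(ims[n][y0:y0+2*w,x0:x0+2*w],None,fx=k,fy=k,interpolation=cv2.INTER_CUBIC)
    for P in q[n]: cv2.drawMarker(im,tuple(((P-[x0,y0]+.5)*k).round().astype(int).tolist()),(255,0,255),0,10,1)
    out.append(im)
cv2.imwrite(f"pics/pin_{tag}.png",np.hstack(out))
E
python3 pinlook.py a
```

```text
22.0167 [ 0.6034 -0.2272  0.1203] [0.0002 0.0001 0.0004] 0.0624 [-0.03183406  0.14590647 -2.02651446]
top [[349.1, 182.3], [314.4, 184.6], [308.8, 185.2], [278.6, 187.2]]
side [[349.2, 238.8], [321.2, 218.3], [316.9, 215.8], [295.2, 199.8]]
```

View pics/pin_a.png

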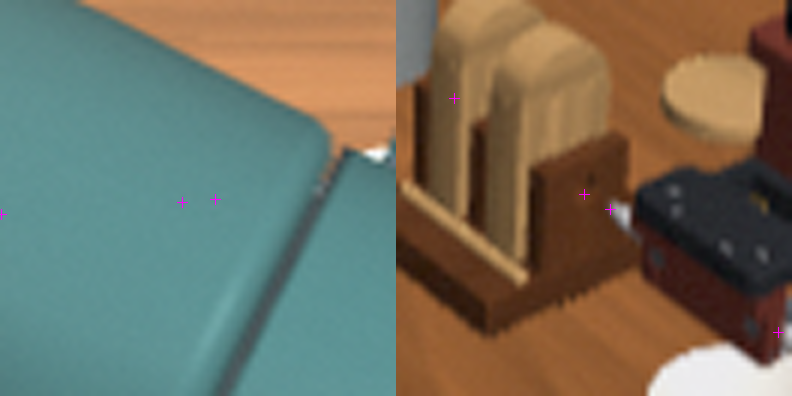

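The side view shows the tip just short of the right ear's mouth and close to the predicted markers; the top view is blocked by the arm. From here I'll go by measured pose and force. First I settle the height to 118.6, then advance along the hole line.

>>> {"name": "send_rows", "arguments": {
  "motion": [
    {"fingers": -1,"x": -0.3,"y": 0,"z": -1.7,"spin": 0},
    {"fingers": -1,"x": 0,"y": 0,"z": 0,"spin": 0},
    {"fingers": -1,"x": 0,"y": 0,"z": 0,"spin": 0},
    {"fingers": -1,"x": 0,"y": 0,"z": 0,"spin": 0}
  ]
}}

```text
t: 22.35
tool_pos: [0.6027, -0.227, 0.1178]
orientation: [[-0.062, 0.998, -0.0], [0.998, 0.062, 0.0], [0.0, -0.0, -1.0]]
force: [-0.1, 0.7, -1.9]
opening: 0.0158
gripper_force: 40.0
```

>>> {"name": "send_rows", "arguments": {
  "motion": [
    {"fingers": -1,"x": -0.25,"y": 4,"z": 0,"spin": 0},
    {"fingers": -1,"x": -0.25,"y": 4,"z": 0,"spin": 0},
    {"fingers": -1,"x": -0.25,"y": 4,"z": 0,"spin": 0},
    {"fingers": -1,"x": 0,"y": 0,"z": 0,"spin": 0},
    {"fingers": -1,"x": 0,"y": 0,"z": 0,"spin": 0}
  ]
}}

```text
t: 22.77
tool_pos: [0.6019, -0.2146, 0.1179]
orientation: [[-0.063, 0.998, -0.0], [0.998, 0.063, 0.0], [0.0, -0.0, -1.0]]
force: [0.3, 0.6, -1.5]
opening: 0.0163
gripper_force: 40.0
```

>>> {"name": "send_rows", "arguments": {
  "motion": [
    {"fingers": -1,"x": 0.3,"y": 0,"z": 0.7,"spin": 0},
    {"fingers": -1,"x": -0.2,"y": 3,"z": 0,"spin": 0},
    {"fingers": -1,"x": -0.2,"y": 3,"z": 0,"spin": 0},
    {"fingers": -1,"x": 0,"y": 0,"z": 0,"spin": 0},
    {"fingers": -1,"x": 0,"y": 0,"z": 0,"spin": 0}
  ]
}}

```text
t: 23.18
tool_pos: [0.6018, -0.2088, 0.1186]
orientation: [[-0.063, 0.998, -0.0], [0.998, 0.063, 0.0], [0.0, -0.0, -1.0]]
force: [0.1, -0.2, -0.9]
opening: 0.016
gripper_force: 40.0
```

>>> {"name": "send_rows", "arguments": {
  "motion": [
    {"fingers": -1,"x": -0.2,"y": 3,"z": 0,"spin": 0},
    {"fingers": -1,"x": -0.2,"y": 3,"z": 0,"spin": 0},
    {"fingers": -1,"x": 0,"y": 0,"z": 0,"spin": 0},
    {"fingers": -1,"x": 0,"y": 0,"z": 0,"spin": 0}
  ]
}}

```text
t: 23.52
tool_pos: [0.6014, -0.2028, 0.1186]
orientation: [[-0.063, 0.998, -0.0], [0.998, 0.063, 0.0], [0.0, -0.0, -1.0]]
force: [-0.0, -0.5, -2.5]
opening: 0.0158
gripper_force: 40.0
```

The tip is about 8 mm into the ear with no resistance, so I'll continue.

>>> {"name": "send_rows", "arguments": {
  "motion": [
    {"fingers": -1,"x": -0.2,"y": 3,"z": 0,"spin": 0},
    {"fingers": -1,"x": -0.2,"y": 3,"z": 0,"spin": 0},
    {"fingers": -1,"x": -0.2,"y": 3,"z": 0,"spin": 0},
    {"fingers": -1,"x": 0,"y": 0,"z": 0,"spin": 0},
    {"fingers": -1,"x": 0,"y": 0,"z": 0,"spin": 0}
  ]
}}

```text
t: 23.93
tool_pos: [0.6009, -0.1938, 0.1186]
orientation: [[-0.063, 0.998, -0.0], [0.998, 0.063, 0.0], [0.0, -0.0, -1.0]]
force: [0.1, -0.5, -1.3]
opening: 0.016
gripper_force: 40.0
```

>>> {"name": "send_rows", "arguments": {
  "motion": [
    {"fingers": -1,"x": -0.2,"y": 3,"z": 0,"spin": 0},
    {"fingers": -1,"x": -0.2,"y": 3,"z": 0,"spin": 0},
    {"fingers": -1,"x": -0.2,"y": 3,"z": 0,"spin": 0},
    {"fingers": -1,"x": 0,"y": 0,"z": 0,"spin": 0},
    {"fingers": -1,"x": 0,"y": 0,"z": 0,"spin": 0}
  ]
}}

```text
t: 24.35
tool_pos: [0.6002, -0.1848, 0.1186]
orientation: [[-0.063, 0.998, -0.0], [0.998, 0.063, 0.0], [0.0, -0.0, -1.0]]
force: [0.6, 0.1, -1.7]
opening: 0.0158
gripper_force: 40.0
```

>>> {"name": "send_rows", "arguments": {
  "motion": [
    {"fingers": -1,"x": -0.15,"y": 3,"z": 0,"spin": 0},
    {"fingers": -1,"x": -0.2,"y": 3,"z": 0,"spin": 0},
    {"fingers": -1,"x": -0.2,"y": 3,"z": 0,"spin": 0},
    {"fingers": -1,"x": -0.2,"y": 3,"z": 0,"spin": 0},
    {"fingers": -1,"x": 0,"y": 0,"z": 0,"spin": 0}
  ]
}}

```text
t: 24.77
tool_pos: [0.5993, -0.1723, 0.1186]
orientation: [[-0.063, 0.998, -0.001], [0.998, 0.063, 0.0], [0.0, -0.001, -1.0]]
force: [-0.2, -0.2, -1.9]
opening: 0.0156
gripper_force: 40.0
```

>>> {"name": "send_rows", "arguments": {
  "motion": [
    {"fingers": -1,"x": -0.2,"y": 3,"z": 0,"spin": 0},
    {"fingers": -1,"x": -0.2,"y": 3,"z": 0,"spin": 0},
    {"fingers": -1,"x": -0.2,"y": 3,"z": 0,"spin": 0},
    {"fingers": -1,"x": -0.2,"y": 3,"z": 0,"spin": 0},
    {"fingers": -1,"x": 0,"y": 0,"z": 0,"spin": 0}
  ]
}}

```text
t: 25.18
tool_pos: [0.5985, -0.1604, 0.1186]
orientation: [[-0.063, 0.998, -0.0], [0.998, 0.063, 0.0], [0.0, -0.0, -1.0]]
force: [-0.9, -0.4, -1.2]
opening: 0.016
gripper_force: 40.0
```

>>> {"name": "send_rows", "arguments": {
  "motion": [
    {"fingers": -1,"x": -0.05,"y": 3,"z": 0,"spin": 0},
    {"fingers": -1,"x": -0.1,"y": 3,"z": 0,"spin": 0},
    {"fingers": -1,"x": -0.2,"y": 3,"z": 0,"spin": 0},
    {"fingers": -1,"x": -0.2,"y": 3,"z": 0,"spin": 0},
    {"fingers": -1,"x": 0,"y": 0,"z": 0,"spin": 0}
  ]
}}

```text
t: 25.6
tool_pos: [0.598, -0.1484, 0.1186]
orientation: [[-0.063, 0.998, -0.0], [0.998, 0.063, 0.0], [0.0, -0.0, -1.0]]
force: [-0.5, -0.1, -0.6]
opening: 0.0158
gripper_force: 40.0
```

>>> {"name": "send_rows", "arguments": {
  "motion": [
    {"fingers": -1,"x": -0.2,"y": 3,"z": 0,"spin": 0},
    {"fingers": -1,"x": -0.2,"y": 3,"z": 0,"spin": 0},
    {"fingers": -1,"x": -0.2,"y": 3,"z": 0,"spin": 0},
    {"fingers": -1,"x": -0.2,"y": 3,"z": 0,"spin": 0},
    {"fingers": -1,"x": 0,"y": 0,"z": 0,"spin": 0}
  ]
}}

```text
t: 26.02
tool_pos: [0.5972, -0.1364, 0.1186]
orientation: [[-0.063, 0.998, -0.001], [0.998, 0.063, 0.0], [0.0, -0.0, -1.0]]
force: [0.6, 0.1, -2.1]
opening: 0.0157
gripper_force: 40.0
```

>>> {"name": "send_rows", "arguments": {
  "motion": [
    {"fingers": -1,"x": -0.15,"y": 3,"z": 0,"spin": 0},
    {"fingers": -1,"x": -0.2,"y": 3,"z": 0,"spin": 0},
    {"fingers": -1,"x": -0.2,"y": 3,"z": 0,"spin": 0},
    {"fingers": -1,"x": 0,"y": 0,"z": 0,"spin": 0},
    {"fingers": -1,"x": 0,"y": 0,"z": 0,"spin": 0}
  ]
}}

```text
t: 26.43
tool_pos: [0.5968, -0.1278, 0.1186]
orientation: [[-0.063, 0.998, -0.0], [0.998, 0.063, 0.0], [0.0, -0.0, -1.0]]
force: [-0.6, 0.7, -0.4]
opening: 0.0157
gripper_force: 40.0
```

>>> {"name": "send_rows", "arguments": {
  "motion": [
    {"fingers": -1,"x": -0.2,"y": 3,"z": 0,"spin": 0},
    {"fingers": -1,"x": -0.2,"y": 3,"z": 0,"spin": 0},
    {"fingers": -1,"x": -0.2,"y": 3,"z": 0,"spin": 0},
    {"fingers": -1,"x": 0,"y": 0,"z": 0,"spin": 0},
    {"fingers": -1,"x": 0,"y": 0,"z": 0,"spin": 0}
  ]
}}

```text
t: 26.85
tool_pos: [0.5962, -0.1188, 0.1186]
orientation: [[-0.063, 0.998, -0.0], [0.998, 0.063, -0.0], [0.0, -0.0, -1.0]]
force: [-0.2, 0.3, -1.1]
opening: 0.0158
gripper_force: 40.0
```

>>> {"name": "send_rows", "arguments": {
  "motion": [
    {"fingers": -1,"x": -0.1,"y": 1,"z": 0,"spin": 0},
    {"fingers": -1,"x": -0.1,"y": 1,"z": 0,"spin": 0},
    {"fingers": -1,"x": 0,"y": 1,"z": 0,"spin": 0},
    {"fingers": -1,"x": 0,"y": 0,"z": 0,"spin": 0}
  ]
}}

```text
t: 27.18
tool_pos: [0.596, -0.116, 0.1186]
orientation: [[-0.062, 0.998, -0.0], [0.998, 0.062, 0.0], [0.0, -0.0, -1.0]]
force: [-0.7, 1.3, -2.3]
opening: 0.0157
gripper_force: 40.0
```

>>> {"name": "send_rows", "arguments": {
  "motion": [
    {"fingers": -1,"x": -0.05,"y": 0.7,"z": 0,"spin": 0},
    {"fingers": -1,"x": -0.05,"y": 0.7,"z": 0,"spin": 0},
    {"fingers": -1,"x": 0,"y": 0,"z": 0,"spin": 0}
  ]
}}

```text
t: 27.43
tool_pos: [0.5959, -0.1146, 0.1186]
orientation: [[-0.062, 0.998, -0.0], [0.998, 0.062, 0.0], [0.0, -0.0, -1.0]]
force: [-0.1, 0.4, -2.0]
opening: 0.0158
gripper_force: 40.0
```

>>> {"name": "send_rows", "arguments": {
  "motion": [
    {"fingers": -1,"x": -0.05,"y": 0.7,"z": 0,"spin": 0},
    {"fingers": -1,"x": -0.05,"y": 0.7,"z": 0,"spin": 0},
    {"fingers": -1,"x": 0,"y": 0,"z": 0,"spin": 0}
  ]
}}

```text
t: 27.68
tool_pos: [0.5958, -0.1132, 0.1186]
orientation: [[-0.062, 0.998, -0.0], [0.998, 0.062, 0.0], [0.0, -0.0, -1.0]]
force: [-0.2, -0.2, -2.2]
opening: 0.0159
gripper_force: 40.0
```

No contact yet; I'll continue in small steps until the force rises.

>>> {"name": "send_rows", "arguments": {
  "motion": [
    {"fingers": -1,"x": 0,"y": 0.5,"z": 0,"spin": 0},
    {"fingers": -1,"x": -0.05,"y": 0.5,"z": 0,"spin": 0},
    {"fingers": -1,"x": 0,"y": 0,"z": 0,"spin": 0}
  ]
}}

```text
t: 27.93
tool_pos: [0.5959, -0.113, 0.1187]
orientation: [[-0.063, 0.998, 0.0], [0.998, 0.063, -0.001], [-0.001, 0.0, -1.0]]
force: [-0.2, -6.0, -1.2]
opening: 0.0158
gripper_force: 40.0
```

>>> {"name": "send_rows", "arguments": {
  "motion": [
    {"fingers": -1,"x": 0,"y": 0.5,"z": 0,"spin": 0},
    {"fingers": -1,"x": -0.05,"y": 0.5,"z": 0,"spin": 0},
    {"fingers": -1,"x": 0,"y": 0,"z": 0,"spin": 0}
  ]
}}

```text
t: 28.18
tool_pos: [0.5959, -0.1128, 0.1188]
orientation: [[-0.063, 0.998, 0.0], [0.998, 0.063, -0.003], [-0.003, 0.0, -1.0]]
force: [-2.2, -8.9, -3.2]
opening: 0.0161
gripper_force: 40.0
```

The collar is against the ear: contact came at TCP y -112.9 where -113.4 was expected, with about 9 N. I'll lower the pin slightly onto the holes, ease the grip and open.

>>> {"name": "send_rows", "arguments": {
  "motion": [
    {"fingers": -1,"x": 0,"y": 0,"z": -0.6,"spin": 0},
    {"fingers": -1,"x": 0,"y": 0,"z": -0.6,"spin": 0},
    {"fingers": -1,"x": 0,"y": 0,"z": 0,"spin": 0}
  ]
}}

```text
t: 28.43
tool_pos: [0.5962, -0.1128, 0.118]
orientation: [[-0.063, 0.998, 0.001], [0.998, 0.063, -0.002], [-0.002, 0.001, -1.0]]
force: [-1.2, -7.3, -0.2]
opening: 0.0159
gripper_force: 40.0
```

>>> {"name": "send_rows", "arguments": {
  "motion": [
    {"fingers": -1,"x": 0,"y": 0,"z": 0,"spin": 0},
    {"fingers": -1,"x": 0,"y": 0,"z": 0,"spin": 0}
  ],
  "grip_force": 8
}}

```text
t: 28.6
tool_pos: [0.5962, -0.1128, 0.118]
orientation: [[-0.063, 0.998, 0.001], [0.998, 0.063, -0.002], [-0.002, 0.001, -1.0]]
force: [-1.4, -7.9, 1.1]
opening: 0.016
gripper_force: 8.0
```

>>> {"name": "send_rows", "arguments": {
  "motion": [
    {"fingers": -0.5,"x": 0,"y": 0,"z": 0,"spin": 0},
    {"fingers": -0.5,"x": 0,"y": 0,"z": 0,"spin": 0},
    {"fingers": -0.5,"x": 0,"y": 0,"z": 0,"spin": 0},
    {"fingers": -0.2,"x": 0,"y": 0,"z": 0,"spin": 0},
    {"fingers": -0.2,"x": 0,"y": 0,"z": 0,"spin": 0}
  ]
}}

```text
t: 29.02
tool_pos: [0.5957, -0.1109, 0.1174]
orientation: [[-0.063, 0.998, -0.0], [0.998, 0.063, 0.0], [0.0, -0.0, -1.0]]
force: [0.2, 0.3, -0.2]
opening: 0.0319
gripper_force: 0.0
```

```bash
cat > pinfit.py <<'E'
import sys
from fit import *
# pin seated: fit in stand frame from the side camera: report collar gap etc.
robot.get_image("side"); im=np.ascontiguousarray(robot.get_image("side")[:,:,::-1]); cv2.imwrite(f"pics/side_{sys.argv[1]}.png",im)
s=robot.observe(); print(s["t"],s["tool_pos"],s["opening"],s["force"])
ds=robot.cut_out("pin_collar","side"); print([(round(d["score"],2),d["bbox"]) for d in ds])
U=np.array([-np.sin(.063),np.cos(.063)]); c=np.array([.5908,-.0296]); g=lambda a,z:[*(c+a*U),z]
print("pred block,collar,tip px",proj("side",[g(-.084,.054),g(-.043,.054),g(.055,.054)]).round(1).tolist())
E
python3 pinfit.py s1
```

```text
29.1167 [ 0.5957293  -0.11103911  0.1173929 ] 0.034750038892094555 [-0.29351899  0.10787045  0.50050968]
[(0.58, [324.6, 215.1, 336.6, 237.0])]
pred block,collar,tip px [[327.9, 223.9], [316.9, 215.8], [292.3, 197.7]]
```

>>> {"name": "send_rows", "arguments": {
  "motion": [
    {"fingers": 0.3,"x": 0,"y": -1,"z": 0,"spin": 0},
    {"fingers": 0.3,"x": 0,"y": 0,"z": 0,"spin": 0},
    {"fingers": 0.3,"x": 0,"y": 0,"z": 10,"spin": 0},
    {"fingers": 0.3,"x": 0,"y": 0,"z": 25,"spin": 0},
    {"fingers": 0.3,"x": 0,"y": 0,"z": 35,"spin": 0}
  ]
}}

```text
t: 29.58
tool_pos: [0.5939, -0.1117, 0.1861]
orientation: [[-0.062, 0.998, -0.006], [0.998, 0.062, 0.002], [0.002, -0.006, -1.0]]
force: [-0.2, 0.3, 0.2]
opening: 0.0569
gripper_force: 0.0
```

>>> {"name": "send_rows", "arguments": {
  "motion": [
    {"fingers": 0.3,"x": 0,"y": 0,"z": 40,"spin": 0},
    {"fingers": 0.3,"x": 0,"y": 0,"z": 40,"spin": 0},
    {"fingers": 0.3,"x": -20,"y": -35,"z": 0,"spin": 0},
    {"fingers": 0.3,"x": -20,"y": -35,"z": 0,"spin": 0},
    {"fingers": 0.3,"x": -20,"y": -35,"z": 0,"spin": 0}
  ]
}}

```text
t: 30.0
tool_pos: [0.5356, -0.218, 0.2696]
orientation: [[-0.065, 0.998, 0.003], [0.998, 0.065, -0.002], [-0.002, 0.003, -1.0]]
force: [-0.2, -0.2, 0.4]
opening: 0.0573
gripper_force: 0.0
```

>>> {"name": "send_rows", "arguments": {
  "motion": [
    {"fingers": 0.3,"x": -20,"y": -35,"z": 0,"spin": 0},
    {"fingers": 0.3,"x": -20,"y": -35,"z": 0,"spin": 0},
    {"fingers": 0.3,"x": -20,"y": -35,"z": 0,"spin": 0},
    {"fingers": 0.3,"x": -20,"y": -35,"z": 0,"spin": 0},
    {"fingers": 0.3,"x": 0,"y": 0,"z": 0,"spin": 0}
  ]
}}

```text
t: 30.42
tool_pos: [0.4527, -0.3633, 0.2685]
orientation: [[-0.058, 0.998, -0.0], [0.998, 0.058, -0.004], [-0.004, -0.001, -1.0]]
force: [1.0, -0.9, 0.4]
opening: 0.0569
gripper_force: 0.0
```

```bash
cat > final.py <<'E'
from fit import *
ims={n:np.ascontiguousarray(robot.get_image(n)[:,:,::-1]) for n in("top","side")}
s=robot.observe(); print(s["t"],s["tool_pos"],s["force"])
# block of the pin only, axis at 54; own x along stand +y
y=.063;U=np.array([-np.sin(y),np.cos(y)]);c=np.array([.5908,-.0296])
P=PIN[:3]; p0=[*(c-.084*U),y+np.pi/2]
for dz in(-.004,-.002,0):
    p,e,each,vis=fit(P,p0,ims,z0=.036+dz,it=2)
    print(dz,p.round(4),round(e,3),"along,across mm",((p[:2]-c)@U*1e3).round(1),((p[:2]-c)@[U[1],-U[0]]*1e3).round(1),{n:((v[0][:2]-c)*1e3).round(1) for n,v in each.items()})
for t in["dispenser","dish","stopper","tin","clip","round_a"]:
    print(t,[[n,round(d["score"],2),np.round(d["bbox"]).astype(int).tolist()] for n in("top","side") for d in robot.cut_out(t,n)][:4])
a0={n:cv2.imread(f"pics/{n}0.png") for n in ims}
for n in ims:
    d=(np.abs(a0[n].astype(int)-ims[n]).max(2)>50).astype(np.uint8); k,_,st,_=cv2.connectedComponentsWithStats(cv2.morphologyEx(d,cv2.MORPH_OPEN,np.ones((2,2))))
    print(n,[r.tolist() for r in st[1:] if r[4]>15])
E
python3 final.py
```

```text
30.5167 [ 0.45489158 -0.35857114  0.26807306] [-0.27835265  0.75311604 -0.20414084]
-0.004 [ 0.5981 -0.1149  1.6893] 0.249 along,across mm -85.6 1.9 {'top': array([  6.2, -85.4]), 'side': array([ 13.1, -82.4])}
-0.002 [ 0.5978 -0.115   1.6801] 0.291 along,across mm -85.7 1.6 {'top': array([  5.8, -85.2]), 'side': array([ 13. , -81.1])}
0 [ 0.5969 -0.1146  1.6678] 0.281 along,across mm -85.2 0.8 {'top': array([  5.3, -85. ]), 'side': array([ 13.1, -79.9])}
dispenser [['top', 0.95, [224, 156, 251, 191]], ['top', 0.25, [279, 174, 312, 209]], ['side', 0.73, [269, 143, 295, 199]]]
dish [['top', 0.57, [336, 180, 356, 201]], ['side', 0.56, [326, 244, 358, 260]]]
stopper [['top', 0.63, [334, 228, 344, 239]], ['side', 0.7, [283, 253, 297, 280]], ['side', 0.47, [282, 196, 315, 240]]]
tin [['top', 0.54, [272, 228, 288, 241]], ['top', 0.41, [299, 176, 306, 198]], ['side', 0.93, [237, 217, 256, 241]]]
clip [['top', 0.71, [271, 134, 288, 156]], ['top', 0.53, [227, 223, 233, 247]], ['side', 0.61, [216, 200, 237, 212]]]
round_a [['top', 0.86, [382, 142, 404, 162]], ['top', 0.52, [271, 136, 290, 155]
[... 256 characters left out ...]
 47], [174, 232, 7, 3, 20], [167, 235, 6, 6, 34], [171, 244, 8, 3, 20], [0, 273, 79, 147, 8168], [307, 381, 12, 11, 55], [252, 387, 30, 33, 560], [289, 389, 29, 30, 344]]
side [[40, 0, 117, 187, 12642], [207, 0, 18, 19, 242], [240, 0, 3, 9, 24], [256, 0, 155, 269, 17379], [238, 19, 3, 9, 21], [78, 40, 7, 4, 19], [82, 47, 7, 6, 20], [90, 46, 12, 14, 84], [83, 66, 4, 6, 16], [95, 82, 4, 5, 17], [231, 141, 4, 22, 49], [189, 151, 17, 14, 136], [188, 162, 3, 10, 23], [296, 183, 11, 8, 66], [71, 189, 32, 49, 989], [297, 189, 20, 32, 170], [355, 198, 13, 6, 47], [307, 200, 15, 12, 90], [399, 208, 6, 5, 17], [0, 211, 11, 8, 35], [312, 217, 13, 10, 53], [0, 246, 26, 21, 225], [346, 284, 46, 49, 485]]
```

The bystanders are where they were. The arm blocks the side view of the pin, so I'll swing it clear to the left and check the collar.

>>> {"name": "send_rows", "arguments": {
  "motion": [
    {"fingers": 0.3,"x": 0,"y": 36,"z": 4,"spin": 0},
    {"fingers": 0.3,"x": 0,"y": 36,"z": 4,"spin": 0},
    {"fingers": 0.3,"x": 0,"y": 36,"z": 4,"spin": 0},
    {"fingers": 0.3,"x": 0,"y": 36,"z": 4,"spin": 0},
    {"fingers": 0.3,"x": 0,"y": 36,"z": 4,"spin": 0}
  ]
}}

```text
t: 31.53
tool_pos: [0.4554, -0.1758, 0.2876]
orientation: [[-0.062, 0.998, 0.0], [0.998, 0.062, 0.0], [0.0, 0.0, -1.0]]
force: [0.5, -0.7, 0.1]
opening: 0.0572
gripper_force: 0.0
```

>>> {"name": "send_rows", "arguments": {
  "motion": [
    {"fingers": 0.3,"x": 0,"y": 36,"z": 0,"spin": 0},
    {"fingers": 0.3,"x": 0,"y": 36,"z": 0,"spin": 0},
    {"fingers": 0.3,"x": 0,"y": 36,"z": 0,"spin": 0},
    {"fingers": 0.3,"x": 0,"y": 36,"z": 0,"spin": 0},
    {"fingers": 0.3,"x": 0,"y": 36,"z": 0,"spin": 0}
  ]
}}

```text
t: 31.95
tool_pos: [0.4554, 0.0044, 0.2877]
orientation: [[-0.062, 0.998, 0.0], [0.998, 0.062, -0.0], [-0.0, 0.0, -1.0]]
force: [0.8, -0.6, 0.5]
opening: 0.0574
gripper_force: 0.0
```

>>> {"name": "send_rows", "arguments": {
  "motion": [
    {"fingers": 0.3,"x": 0,"y": 36,"z": 0,"spin": 0},
    {"fingers": 0.3,"x": 0,"y": 36,"z": 0,"spin": 0},
    {"fingers": 0.3,"x": 0,"y": 36,"z": 0,"spin": 0},
    {"fingers": 0.3,"x": 0,"y": 36,"z": 0,"spin": 0},
    {"fingers": 0.3,"x": 0,"y": 36,"z": 0,"spin": 0}
  ]
}}

```text
t: 32.37
tool_pos: [0.4554, 0.1846, 0.2876]
orientation: [[-0.063, 0.998, 0.0], [0.998, 0.063, 0.0], [0.0, 0.0, -1.0]]
force: [0.8, 0.2, -0.5]
opening: 0.0571
gripper_force: 0.0
```

>>> {"name": "send_rows", "arguments": {
  "motion": [
    {"fingers": 0.3,"x": 0,"y": 36,"z": 0,"spin": 0},
    {"fingers": 0.3,"x": 0,"y": 36,"z": 0,"spin": 0},
    {"fingers": 0.3,"x": 0,"y": 36,"z": 0,"spin": 0},
    {"fingers": 0.3,"x": 0,"y": 36,"z": 0,"spin": 0},
    {"fingers": 0.3,"x": 0,"y": 36,"z": 0,"spin": 0}
  ]
}}

```text
t: 32.78
tool_pos: [0.4553, 0.3646, 0.2875]
orientation: [[-0.063, 0.998, 0.0], [0.998, 0.063, 0.0], [-0.0, 0.0, -1.0]]
force: [0.6, -1.1, 0.0]
opening: 0.0569
gripper_force: 0.0
```

```bash
python3 final.py; python3 - <<'E'
from fit import *
E
```

```text
32.8833 [0.45577097 0.36750522 0.28749804] [-0.39622268  0.59456787 -0.33270092]
-0.004 [ 0.5971 -0.1139  1.6217] 0.064 along,across mm -84.5 1.0 {'top': array([  6.3, -85.3]), 'side': array([  7.7, -81.4])}
-0.002 [ 0.5964 -0.1143  1.6246] 0.029 along,across mm -84.9 0.3 {'top': array([  5.7, -85.2]), 'side': array([  6. , -83.6])}
0 [ 0.5957 -0.1147  1.625 ] 0.024 along,across mm -85.3 -0.4 {'top': array([  5.2, -85.1]), 'side': array([  4.2, -85.8])}
dispenser [['top', 0.62, [225, 151, 250, 192]], ['side', 0.69, [313, 214, 337, 233]], ['side', 0.61, [272, 144, 296, 199]]]
dish [['top', 0.69, [333, 179, 359, 202]], ['side', 0.58, [329, 238, 358, 260]]]
stopper [['side', 0.55, [281, 251, 297, 279]]]
tin [['top', 0.57, [273, 230, 292, 249]], ['side', 0.61, [408, 262, 436, 284]], ['side', 0.6, [236, 222, 257, 241]]]
clip [['top', 0.51, [228, 221, 235, 250]], ['side', 0.7, [279, 198, 322, 242]], ['side', 0.64, [216, 196, 237, 209]]]
round_a [['top', 0.65, [272, 133, 292, 154]], ['top', 0.52, [381, 144, 404, 162]], ['side', 0.85, [405, 263, 434, 284]], ['side', 0.51, [330, 196, 352, 209]]]
top [[11, 148, 181, 272, 25701], [159, 175, 7, 11, 65], [285, 177, 7, 3, 21], [299, 176, 7, 3, 21], [297, 181, 11, 10, 86], [310, 181, 22, 9, 143], [283, 182, 11, 10, 85], [393, 184, 23, 52, 264], [161, 189, 10, 7, 36], [167, 229, 6, 12, 69], [171, 244, 8, 3, 19], [0, 273, 61, 147, 6562], [311, 380, 7, 6, 23], [313, 387, 8, 10, 46], [293, 388, 12, 10, 81], [275, 391, 17, 4, 38], [325, 394, 13, 18, 92], [328, 413, 11, 7, 44]]
side [[61, 0, 47, 104, 2731], [143, 0, 72, 111, 3019], [179, 0, 12, 21, 125], [0, 65, 7, 89, 550], [232, 149, 2, 13, 26], [189, 151, 17, 14, 135], [65, 167, 38, 32, 454], [296, 183, 9, 6, 39], [66, 188, 12, 35, 257], [298, 190, 18, 15, 98], [307, 200, 9, 23, 105], [63, 203, 4, 13, 30], [297, 206, 2, 14, 28], [315, 213, 22, 23, 257], [62, 238, 19, 14, 121], [84, 238, 7, 6, 28], [348, 283, 44, 49, 435]]
```

The fit puts the block centre 84.5–85.3 mm out, where a flush collar gives 84. I'll refine with a fit that includes height and tilt.

```bash
cat > tilt.py <<'E'
from fit import *
I={n:[] for n in("top","side")}
for i in range(3):
    for n in I: I[n].append(robot.get_image(n)[:,:,::-1].astype(float))
ims={n:np.mean(v,0).round().astype(np.uint8) for n,v in I.items()}
for n in ims: cv2.imwrite(f"pics/{n}_fin.png",ims[n])
y=.063;U=np.array([-np.sin(y),np.cos(y)]);W=np.array([U[1],-U[0]])
c0={"top":np.array([.5907,-.0298]),"side":np.array([.5919,-.0287])}  # stand as each camera alone sees it
def parts(v,n): # v: along(block centre), across, dz, yaw, tilt
    a,w,dz,dy,t=v; R=np.array([[np.cos(t),0,-np.sin(t)],[0,1,0],[np.sin(t),0,np.cos(t)]])
    return [world((P-[.041,0,.018])@R.T+[0,0,.054+dz],[*(c0[n]+(a+.041)*U+w*W),y+np.pi/2+dy]) for P in PIN[:3]]
def rend(v,n,win): return render(parts(v,n),[0,0,0],n,win)
v=np.array([-.084,0,-.001,0,.01])
for k in range(3):
    D={}
    for n in ims:
        q=proj(n,np.vstack(parts(v,n))); a=np.floor(q.min(0)).astype(int)-9; b=np.ceil(q.max(0)).astype(int)+9
        win=(a[0],a[1],*(b-a)); D[n]=(win,grab(ims[n],win,rend(v,n,win))[1])
    f=lambda v:sum(((rend(v,n,D[n][0])-D[n][1])**2).sum()/D[n][1].sum() for n in D)
    r=minimize(f,v,method="Nelder-Mead",options=dict(initial_simplex=v+np.vstack([np.zeros(5),np.diag([.004,.003,.003,.05,.03])]),xatol=1e-5,maxiter=900)); v=r.x
    print((v[:3]*1e3).round(2),v[3:].round(3),round(r.fun,4))
E
python3 tilt.py
```

```text
[-84.89   0.31  -1.17] [-0.006  0.028] 0.0261
[-84.93   0.28  -1.04] [-0.003  0.036] 0.0223
[-84.93   0.28  -1.04] [-0.003  0.036] 0.0259
```

The pin rests tilted 0.036 rad, which its hole clearance explains. The collar's edge is on the ear to within about 0.5 mm, which is inside measurement error. The push ended at about 9 N of contact, and nothing has drawn the pin back since. Handing in.

```bash
python3 -c "
from bench import robot
print(robot.close_job())"
```

```text
the job is handed in; nothing more can be done
None
```

The job is handed in at about 33 s: both forms stand in their bays and the pin is through all three ears and both forms, let go with its collar against the dish-side ear to within about 0.5 mm (measured), and the bystanders showed no movement in the camera checks.

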